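# Test the large capacitor on the bench tester

## Robot

A 6-joint arm with a two-finger parallel gripper is mounted at the origin on the work surface. World frame = base frame: x ahead of the robot, y to its left, z up, the work surface at z = 0. Lengths are in mm, angles in degrees, forces in N, time in s.
With the tool pointing down it reaches from about 300 to 850 mm from the base axis. Payload 4.2 kg.
Tool frame: the origin (TCP) lies on the front face of the gripper's body, between the roots of the fingers; the fingertips stand 78 mm ahead of it and the grasp point (between the pads) lies 60 mm ahead of it; x points along the fingers, y is the direction in which the jaws open and shut, and the axes are right-handed (so a half turn about x gives the same grasp; the last joint's range is limited). The gripper opens to 91 mm and grips with 3 to 60 N. Pads are 32 mm wide; open, the fingers measure 118 mm over their backs; the gripper's body (76 mm by 178 mm) begins 60 mm behind the grasp point.
Start: joints at [63.025, 18.312, 89.639, -0, 72.044, -1.146], TCP at [250.521, 517.566, 292.276] pointing down, gripper open.
Joint ranges: [-177.97, 177.97], [-48.28, 115.42], [12.27, 149.76], [-77.06, 257.06], [2.81, 150.46], [-146.56, 146.56]. Speed limits (degrees/s): [147.25, 147.25, 180, 180, 180, 180].

## Interface

Orientations are given as [roll, pitch, yaw] about the fixed x, y, z axes, in that order (R = Rz(yaw) Ry(pitch) Rx(roll)).
In Python, from workcell import status, viewer, env gives the robot as it stands. The module is installed in compiled form; this text tells all that it offers.
- The arm moves only by the tool move_arm, never from a script. Its argument "moves" is a list of rows, each a list of 3 entries, a list of its own where there are three numbers: the shift along the tool's x, y, z in cm, then the turn about the tool's x in rad, then the gripper's target within -1 to 1 (fully open at 1, half-way at 0, shut at -1). A call has 1 to 20 rows; each row is the pose to reach, as a shift and turn from the pose commanded when the call began, along the tool's axes at that moment; what a row does not reach only later rows make up. A row lasts 1/8 s, in which the tool goes at most 62.5 mm and 10.7 degrees, less where a joint would pass 70% of its speed; a pose out of reach is approached as far as the arm can. A call with a gripper value outside its range is refused whole. The fingers move at their own pace and stop on an object; "force" is the grip in N (left out, the last holds). Time passes only in rows, so rows that repeat a pose let the fingers close. It gives the time, the measured TCP pose, the force and the opening at its end, in the units of the state.
- status.state(): the state, without advancing time (a new reading comes with each control period).
- viewer.grab_frame(name): name is "side" or "top" or "wrist"; returns the picture (400x640x3 uint8, red, green, blue); there is no depth.
- viewer.get_calibration(name): a dict with "camera_matrix" (3x3 intrinsics, pixels), "eye" and "rotation" of the camera in the world. Camera axes: x right, y down, z forward; pixel columns grow to the right and rows downward; lengths in mm; the calibration is good to about 2 mm. A picture is of the moment at which its call begins: read the wrist's pose just before it. get_calibration takes no time and is no camera call; for the wrist camera it gives the pose at the moment of the call.
- env.job_done(): hands the job in, once; it reports no verdict.
The state is a dict: "time_s": time; "qpos": joint angles; "qvel": joint speeds; "effort": joint torques, N m; "ee_pos": TCP position; "ee_rot": TCP orientation; "force": force on the tool from outside, world axes, zero at the start; "torque": the same for the moment, N m; "gripper_width": finger opening in mm.
Only numpy, scipy, OpenCV 4.12 (cv2) and the standard library are available. Lean on these libraries where they do the work, as an engineer would, in place of code of your own. Each camera call takes 0.05 s, during which the arm holds its last target.

## Task

Take the large capacitor out of its stand, which leaves only its top to hold; put it down on the mat, take it again by its middle and lay it gently home in the tester's cradle, on its side, studs towards the tall contact block. With it loaded and let go, press the large round key, then the bar-shaped key, then the square key, each fully down and one at a time. Press no key before that and never the small round one, and leave the other things on the bench alone.

Things in the scene. Friction and masses are not known exactly. Their poses are not given: they have to be found in the camera images.
- capacitor: large capacitor, 0.22 kg: bare aluminium can, diameter 40 mm, between two square black end caps 44 x 44 x 14 mm; 110 mm long in all, plus two brass studs 8 mm long (20 mm apart along its y) on the top end only. Origin: centre of its foot face; z along the can towards the studs, x and y square to the caps' flats. Starts upright in the stand, its top 50 mm and the studs showing
- cap_mid (a point): centre of the capacitor, on its axis 55 mm from the foot face
- cap_studs (a point): point between the tips of the two studs, on the axis 118 mm from the foot face
- stand: pale wooden block 84 x 84 x 66 mm fixed to the bench, with a 50 x 50 mm square well 60 mm deep (its floor 6 mm above the bench) in its middle in which the capacitor stands; origin: centre of its underside, axes along its sides
- mat: thin black rubber mat fixed to the bench between stand and tester, 200 mm (its x) x 170 mm (its y) x 3 mm, kept clear; origin: centre of its underside
- tester: grey component tester fixed to the bench, 200 mm (its x) x 270 mm (its y), flat top 50 mm above the bench; origin: centre of its underside, on the bench; x points from the keys to the cradle. A row of four keys runs along y at x = -60 mm, the cradle along y at x = +45 mm, a flush dark display between them
- cradle (a point): where the capacitor's centre belongs: on the cradle's axis (along y), 82 mm above the bench; axes as the tester's. Two U-shaped saddles, each 24 mm long, centred at y = -43 and +43 mm from here, 49 mm wide inside, floors 22 mm below this point, walls 6 mm thick, flared at the top, up to 16 mm above it. Between them 62 mm are open, down to 32 mm below this point
- contact (a point): middle of the face of the black contact block (63 mm wide, top 28 mm above this point) at the cradle's +y end, 67 mm from the rest point, which the studs must face
- lip (a point): top middle of the inner face of the low lip at the cradle's -y end (59 mm from the rest point, 8 mm below it) that stops the foot; between lip and contact block the capacitor has about 4 mm of play each way
- round_top (a point): centre of the top face of the large round key, 26 mm in diameter; about 67 mm above the bench when up. The four keys are of the same black plastic on a white panel, 52 mm apart in a row on the tester; which key is at which place varies
- bar_top (a point): centre of the top face of the bar-shaped key, 36 mm (along the tester's x) x 13 mm; same height
- square_top (a point): centre of the top face of the square key, 24 x 24 mm; same height
- small_top (a point): centre of the top face of the small round key, 14 mm in diameter, which must not be pressed; same height
- key_round (a joint): travel of the large round key: 0 when up, grows to 0.006 m when fully pressed (5 N spring, moves straight down)
- key_bar (a joint): travel of the bar-shaped key: 0 when up, grows to 0.006 m when fully pressed (5 N spring, moves straight down)
- key_square (a joint): travel of the square key: 0 when up, grows to 0.006 m when fully pressed (5 N spring, moves straight down)
- key_small (a joint): travel of the small round key: 0 when up, grows to 0.006 m when fully pressed (5 N spring, moves straight down)
- small_can: bystander: small bare aluminium can standing upright, 32 mm in diameter, 50 mm tall; origin under its foot (as for all bystanders: centre of the underside)
- chip_tray: bystander: white open tray of chips, 160 x 110 x 50 mm
- multimeter: bystander: hand multimeter lying flat, 156 x 80 x 38 mm
- breadboard: bystander: white breadboard, 84 x 55 x 15 mm
- screwdriver: bystander: screwdriver lying along its x, about 200 mm long
- spray: bystander: metal can standing upright, 44 mm in diameter, 120 mm tall
- notebook: bystander: blue notebook lying flat, 212 x 152 x 14 mm
Mind the look-alikes: they are no part of the job. Leave any pink look-alike of the capacitor alone.

How it is judged:
By the outcome, as a careful person would: the job done as asked, in the order asked, and still so for the second after the job is handed in, with the robot touching nothing.
It also fails if it takes over 72 s, if anything falls off the work surface, if the arm or the gripper's body presses on something with over 40 N, if the wrist force passes 120 N, or if a joint passes its speed limit or range.

## Working session

There is one attempt and no reset: what is moved stays moved. The work goes in short steps, Python scripts to look and compute and a tool call to move; the robot and the scene stay as the last step left them, time stands still between calls to the robot, and variables do not carry over. Pictures are saved under pics/ and viewed, and the job is handed in when it is done.

Besides the shell and the picture viewer there is one more tool, called after "Emit:" as name(argument=value, ...) on one line, values as JSON. move_arm: Moves the arm, as the interface text tells. Its arguments: {"type":"object","properties":{"moves":{"type":"array","items":{"type":"array"}},"force":{"type":"number"}},"required":["moves"]}

```bash
mkdir -p pics; python3 - <<'E'
from workcell import status, viewer, env
import cv2
s=status.state(); print(s)
for n in ["side","top","wrist"]:
    c=viewer.get_calibration(n); print(n,c)
    im=viewer.grab_frame(n); cv2.imwrite(f"pics/{n}0.png",im[:,:,::-1])
E
```

```text
{'time_s': 0.0, 'qpos': array([ 6.30237996e+01,  1.83504557e+01,  8.97051230e+01, -9.35226439e-04,
        7.20405826e+01, -1.14507337e+00]), 'qvel': array([-0.1278555 ,  0.0010228 ,  0.07633032,  0.10567583, -0.01238735,
       -0.03093815]), 'effort': array([ 1.34258138e-03, -4.12469029e+01, -2.31977302e+01,  7.26706395e-02,
        4.58222092e-02, -1.45731719e-04]), 'ee_pos': array([250.37714276, 517.24060977, 291.4407153 ]), 'ee_rot': array([ -90.61529268,   89.90383459, -116.44613061]), 'force': array([ 0.09482159,  1.06060622, -0.70210486]), 'torque': array([ 0.03170323, -0.03546841, -0.00907263]), 'gripper_width': 91.15139438834093}
side {'camera_matrix': array([[464.97770345,   0.        , 321.67269718],
       [  0.        , 464.97770345, 199.3281862 ],
       [  0.        ,   0.        ,   1.        ]]), 'eye': array([  469.63162439, -1173.43775351,   749.87378418]), 'rotation': array([-120.86311925,   -1.18530927,   -3.74447365])}
top {'camera_matrix': array([[409.70318369,   0.        , 321.98617428],
       [  0.        , 409.70318369, 198.42835708],
       [  0.        ,   0.        ,   1.        ]]), 'eye': array([ 488.86193198,  -55.62410131, 1321.02614098]), 'rotation': array([-176.80398405,   -0.67242022,  -89.96634714])}
wrist {'camera_matrix': array([[276.97346131,   0.        , 317.74655938],
       [  0.        , 276.97346131, 200.0936897 ],
       [  0.        ,   0.        ,   1.        ]]), 'eye': array([180.73397933, 551.76382381, 382.40449471]), 'rotation': array([1.63977464e+02, 5.66136732e-02, 6.41940321e+01])}
```

View pics/top0.png

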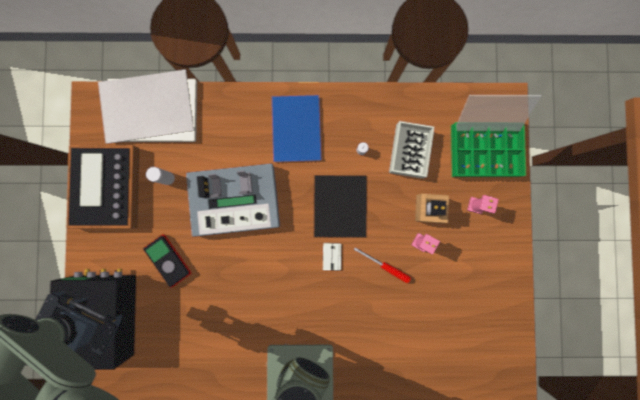

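View pics/side0.png

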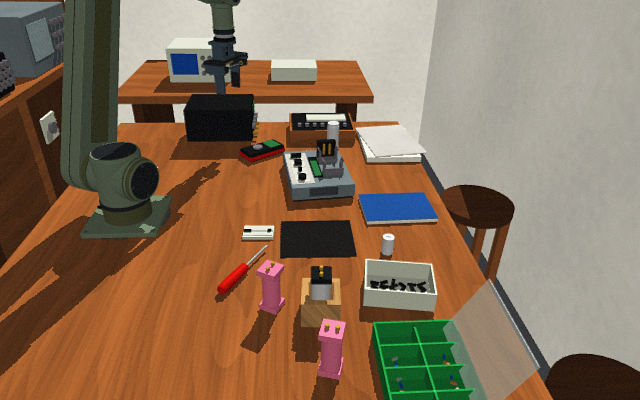

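View pics/wrist0.png

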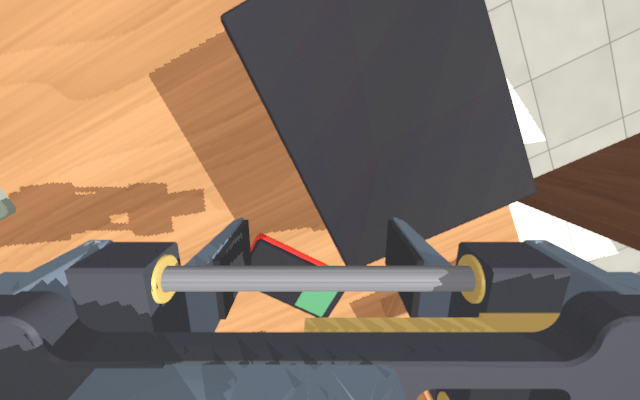

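```bash
cat > h.py <<'E'
import numpy as np, cv2
from scipy.spatial.transform import Rotation as Ro
from workcell import status, viewer, env
def rot(e): return Ro.from_euler('xyz',e,degrees=True).as_matrix()
def ray(c,u,v):
    K=c["camera_matrix"]; d=np.linalg.inv(K)@np.array([u,v,1.]); d=rot(c["rotation"])@d
    return np.array(c["eye"]),d/np.linalg.norm(d)
def onz(c,u,v,z):
    e,d=ray(c,u,v); return e+d*(z-e[2])/d[2]
def proj(c,p):
    q=rot(c["rotation"]).T@(np.array(p)-c["eye"]); q=c["camera_matrix"]@q; return q[:2]/q[2]
E
python3 - <<'E'
import cv2
from h import *
im=cv2.imread("pics/top0.png")
cv2.imwrite("pics/t_test.png",cv2.resize(im[150:250,140:290],None,fx=5,fy=5,interpolation=cv2.INTER_CUBIC))
cv2.imwrite("pics/t_stand.png",cv2.resize(im[170:270,380:510],None,fx=6,fy=6,interpolation=cv2.INTER_CUBIC))
im=cv2.imread("pics/side0.png")
cv2.imwrite("pics/s_test.png",cv2.resize(im[110:210,230:380],None,fx=5,fy=5,interpolation=cv2.INTER_CUBIC))
c=viewer.get_calibration("top")
for n,p,z in [("stand",(434,208),66),("captop",(436,208),116),("mat",(340.5,206),3),("tester",(233,200),50)]:
    print(n,onz(c,*p,z).round(0))
s=status.state(); print(rot(s["ee_rot"]).round(3))
E
```

```text
stand [ 530. -415.   66.]
captop [ 528. -406.  116.]
mat [ 538. -131.    3.]
tester [555. 205.  50.]
[[-0.001  0.436  0.9  ]
 [-0.001  0.9   -0.436]
 [-1.    -0.001 -0.   ]]
```

View pics/t_test.png

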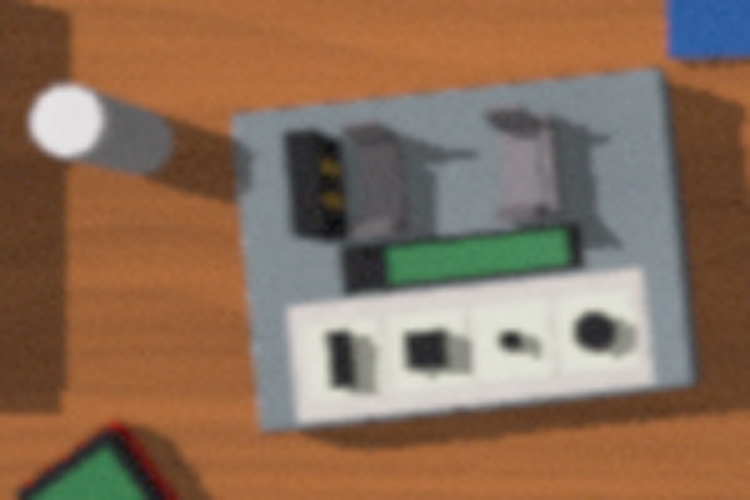

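View pics/t_stand.png

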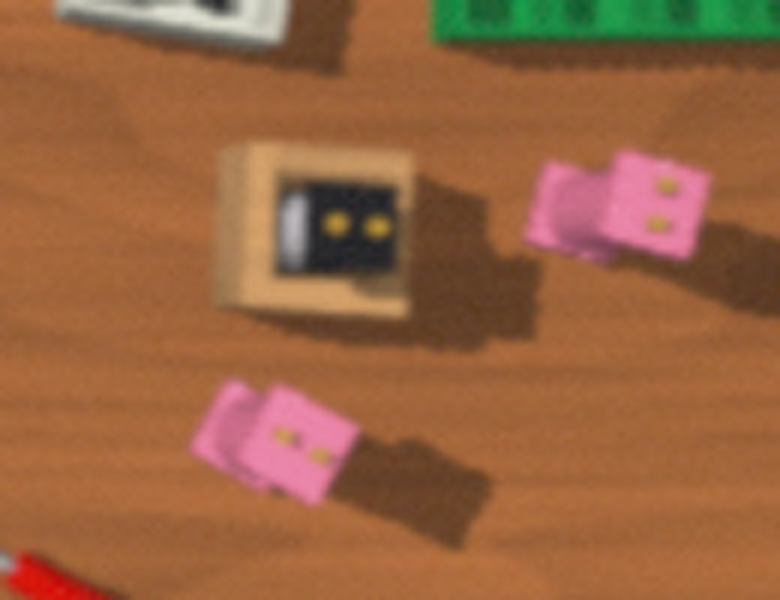

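View pics/s_test.png

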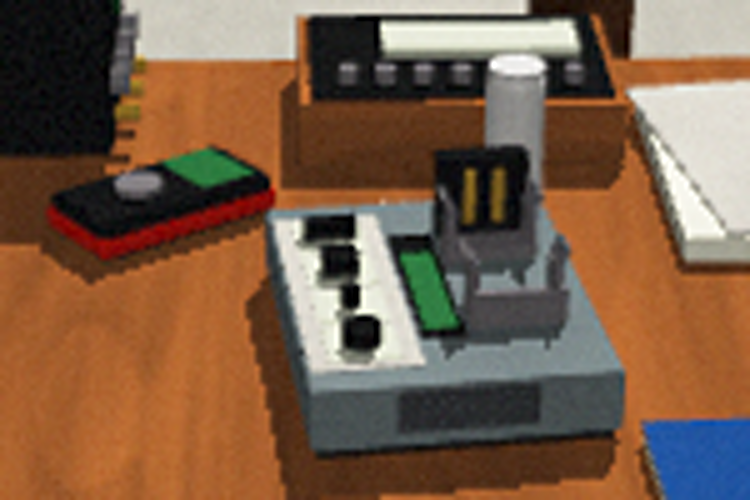

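Emit:
move_arm(moves=[[[-5.8,-22.96,43.83],1.015,1],[[-5.8,-22.96,43.83],1.015,1],[[-5.8,-22.96,43.83],1.015,1],[[-5.8,-22.96,43.83],1.015,1],[[-5.8,-22.96,43.83],1.015,1],[[-5.8,-22.96,43.83],1.015,1],[[-5.8,-22.96,43.83],1.015,1],[[-5.8,-22.96,43.83],1.015,1],[[-5.8,-22.96,43.83],1.015,1],[[-5.8,-22.96,43.83],1.015,1],[[-5.8,-22.96,43.83],1.015,1]])

```text
time_s: 1.52
ee_pos: [544.1, 121.1, 350.0]
ee_rot: [-113.7, 90.0, 162.5]
force: [-0.9, -0.2, -0.1]
gripper_width: 91.3
```

```bash
python3 - <<'E'
from h import *
import pickle
s=status.state(); c=viewer.get_calibration("wrist"); im=viewer.grab_frame("wrist")
print(s["time_s"],s["ee_pos"],s["qpos"].round(2)); print(rot(s["ee_rot"]).round(3)); print(c)
cv2.imwrite("pics/w1.png",im[:,:,::-1]); pickle.dump(c,open("w1.pkl","wb"))
E
```

```text
1.525 [544.12927051 121.063262   350.03864815] [1.135e+01 1.499e+01 8.605e+01 2.000e-02 7.901e+01 5.230e+00]
[[-0.001  0.994  0.107]
 [ 0.     0.107 -0.994]
 [-1.    -0.001 -0.   ]]
{'camera_matrix': array([[276.97346131,   0.        , 317.74655938],
       [  0.        , 276.97346131, 200.0936897 ],
       [  0.        ,   0.        ,   1.        ]]), 'eye': array([536.41383539, 198.98538599, 440.9508738 ]), 'rotation': array([1.64035433e+02, 1.12156583e-02, 6.14008676e+00])}
```

View pics/w1.png

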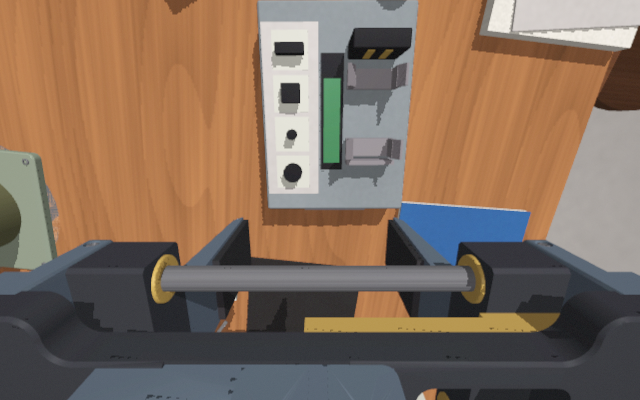

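```bash
python3 - <<'E'
import cv2
im=cv2.imread("pics/w1.png")
cv2.imwrite("pics/w1a.png",cv2.resize(im[0:115,250:425],None,fx=4.5,fy=4.5,interpolation=cv2.INTER_CUBIC))
cv2.imwrite("pics/w1b.png",cv2.resize(im[105:220,250:425],None,fx=4.5,fy=4.5,interpolation=cv2.INTER_CUBIC))
E
```

```text
(no output)
```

View pics/w1a.png

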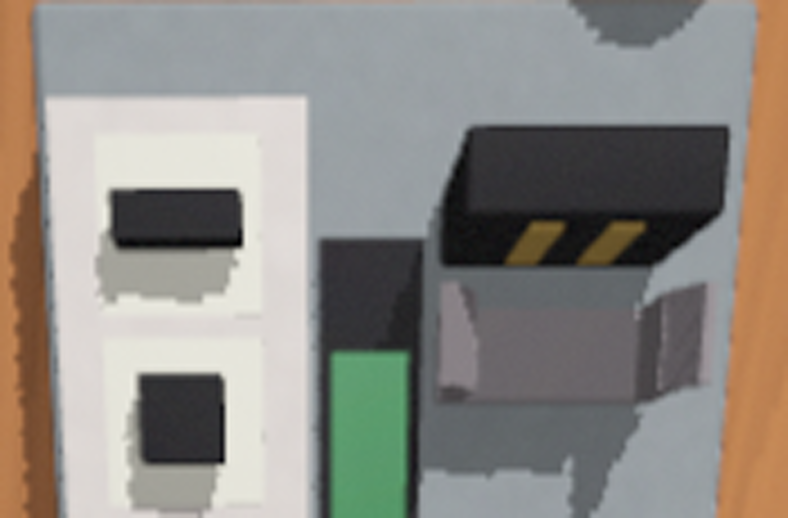

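View pics/w1b.png

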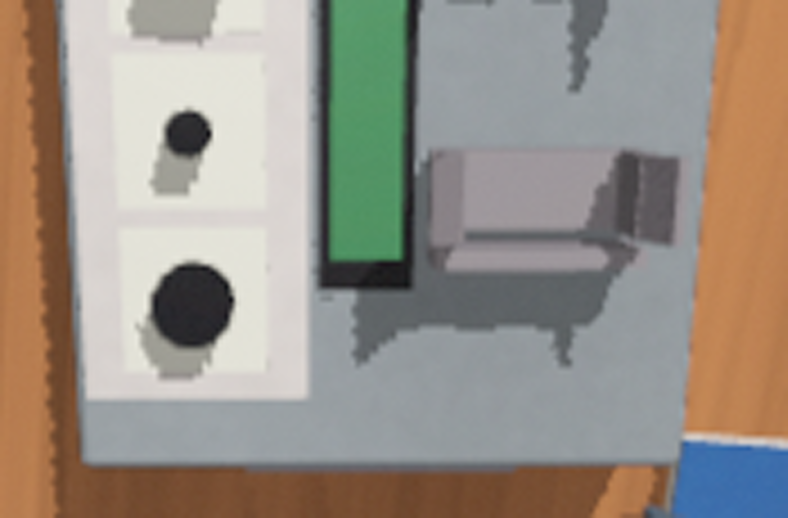

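```bash
python3 - <<'E'
from h import *
import pickle
c=pickle.load(open("w1.pkl","rb"))
A=lambda x,y:((x+.5)/4.5-.5+250,(y+.5)/4.5-.5)
B=lambda x,y:((x+.5)/4.5-.5+250,(y+.5)/4.5-.5+105)
P=[onz(c,*q,50) for q in (B(84,463),B(683,463),A(757,5),A(35,5))]
P=np.array(P); print(P.round(1))
print("sides",[np.linalg.norm(P[i]-P[(i+1)%4]).round(1) for i in range(4)])
ctr=P.mean(0); yv=(P[3]+P[2]-P[0]-P[1]); xv=(P[1]+P[2]-P[0]-P[3])
print("ctr",ctr.round(1),"yaw",np.degrees([np.arctan2(-yv[0],yv[1]),np.arctan2(xv[1],xv[0])]).round(2))
yaw=np.arctan2(-yv[0],yv[1])
X=np.array([np.cos(yaw),np.sin(yaw)]);Y=np.array([-X[1],X[0]])
def loc(p): d=p[:2]-ctr[:2]; return (d@X).round(1),(d@Y).round(1)
for n,q,z in [("bar",A(176,214),67),("square",A(181,416),67),("small",B(188,131),67),("round",B(194,305),67),("blocktopL",A(469,128),110),("blocktopR",A(731,128),110),("blockfaceL",A(441,211),110),("blockfaceR",A(724,213),110),
  ("sadL near-left",B(430,152),98),("nearbot R",B(683,243),98),("nr topR",B(681,158),98),("far tl",A(441,282),98),("far tr",A(712,284),98),("far bl",A(438,400),98),("lip L",B(448,270),74),("lip R",B(607,268),74)]:
    p=onz(c,*q,z); print(n,p.round(1),loc(p))
E
```

```text
[[476.8  68.6  50. ]
 [672.5  89.7  50. ]
 [642.4 351.8  50. ]
 [448.2 330.9  50. ]]
sides [np.float64(196.9), np.float64(263.8), np.float64(195.3), np.float64(263.9)]
ctr [560.  210.3  50. ] yaw [6.38 6.14]
bar [492.2 280.6  67. ] (np.float64(-59.6), np.float64(77.5))
square [497.5 230.   67. ] (np.float64(-59.9), np.float64(26.5))
small [503.6 179.1  67. ] (np.float64(-59.5), np.float64(-24.7))
round [509.6 128.1  67. ] (np.float64(-59.2), np.float64(-76.1))
blocktopL [564.1 296.7 110. ] (np.float64(13.7), np.float64(85.4))
blocktopR [625.2 303.2 110. ] (np.float64(75.2), np.float64(85.2))
blockfaceL [560.  278.6 110. ] (np.float64(7.6), np.float64(68.0))
blockfaceR [627.1 285.4 110. ] (np.float64(75.1), np.float64(67.3))
sadL near-left [571.5 182.2  98. ] (np.float64(8.4), np.float64(-29.1))
nearbot R [643.8 165.5  98. ] (np.float64(78.3), np.float64(-53.8))
nr topR [639.  187.9  98. ] (np.float64(76.0), np.float64(-31.0))
far tl [563.  265.7  98. ] (np.float64(9.2), np.float64(54.8))
far tr [630.6 272.5  98. ] (np.float64(77.1), np.float64(54.0))
far bl [566.  238.3  98. ] (np.float64(9.1), np.float64(27.2))
lip L [583.8 147.8  74. ] (np.float64(16.8), np.float64(-64.7))
lip R [630.4 153.5  74. ] (np.float64(63.7), np.float64(-64.3))
```

Emit:
move_arm(moves=[[[5,-7.02,52.35],0.105,0.55],[[5,-7.02,52.35],0.105,0.55],[[5,-7.02,52.35],0.105,0.55],[[5,-7.02,52.35],0.105,0.55],[[5,-7.02,52.35],0.105,0.55],[[5,-7.02,52.35],0.105,0.55],[[5,-7.02,52.35],0.105,0.55],[[5,-7.02,52.35],0.105,0.55],[[5,-7.02,52.35],0.105,0.55],[[5,-7.02,52.35],0.105,0.55],[[5,-7.02,52.35],0.105,0.55]])

```text
time_s: 2.95
ee_pos: [530.5, -406.4, 300.3]
ee_rot: [-178.7, 89.9, 91.4]
force: [-0.3, 0.4, -0.4]
gripper_width: 70.9
```

```bash
python3 - <<'E'
from h import *
import pickle
s=status.state(); c=viewer.get_calibration("wrist"); im=viewer.grab_frame("wrist")
print(s["time_s"],s["ee_pos"],s["qpos"].round(2)); print(rot(s["ee_rot"]).round(3)); print(c)
cv2.imwrite("pics/w2.png",im[:,:,::-1]); pickle.dump(c,open("w2.pkl","wb"))
E
```

```text
2.95 [ 530.5072969  -406.40721721  300.29233714] [-3.846e+01  2.668e+01  7.533e+01  5.000e-02  7.802e+01 -3.855e+01]
[[-0.     1.     0.001]
 [ 0.001  0.001 -1.   ]
 [-1.    -0.    -0.001]]
{'camera_matrix': array([[276.97346131,   0.        , 317.74655938],
       [  0.        , 276.97346131, 200.0936897 ],
       [  0.        ,   0.        ,   1.        ]]), 'eye': array([ 530.90584348, -328.10360013,  391.2627273 ]), 'rotation': array([ 1.64077160e+02, -3.02494897e-02,  1.08838472e-01])}
```

View pics/w2.png

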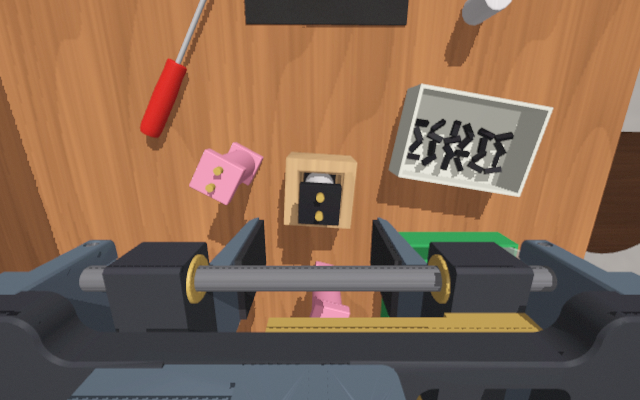

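```bash
python3 - <<'E'
from h import *
import pickle
im=cv2.imread("pics/w2.png")
cv2.imwrite("pics/w2a.png",cv2.resize(im[140:240,270:370],None,fx=6,fy=6,interpolation=cv2.INTER_CUBIC))
cv2.imwrite("pics/w2m.png",cv2.resize(im[0:30,240:420],None,fx=4,fy=4,interpolation=cv2.INTER_CUBIC))
# gold studs mask
hsv=cv2.cvtColor(im,cv2.COLOR_BGR2HSV)
sub=hsv[175:228,298:342]; m=cv2.inRange(sub,(15,100,90),(35,255,255))
n,l,st,ce=cv2.connectedComponentsWithStats(m)
c=pickle.load(open("w2.pkl","rb"))
for i in range(1,n):
    if st[i,4]>5: u=ce[i]+[298,175]; print(st[i],u,onz(c,*u,121).round(1))
E
```

```text
[ 0  0  6 28 60] [299.31666667 183.11666667] [ 512.8 -387.6  121. ]
[37  0  7 11 51] [338.35294118 179.15686275] [ 551.6 -383.5  121. ]
[18 17  9 11 79] [319.83544304 197.17721519] [ 533.3 -402.1  121. ]
[  0  20  44  33 146] [329.31506849 220.14383562] [ 543.2 -426.8  121. ]
[17 36  8 10 74] [318.58108108 215.60810811] [ 532.1 -421.8  121. ]
```

View pics/w2a.png

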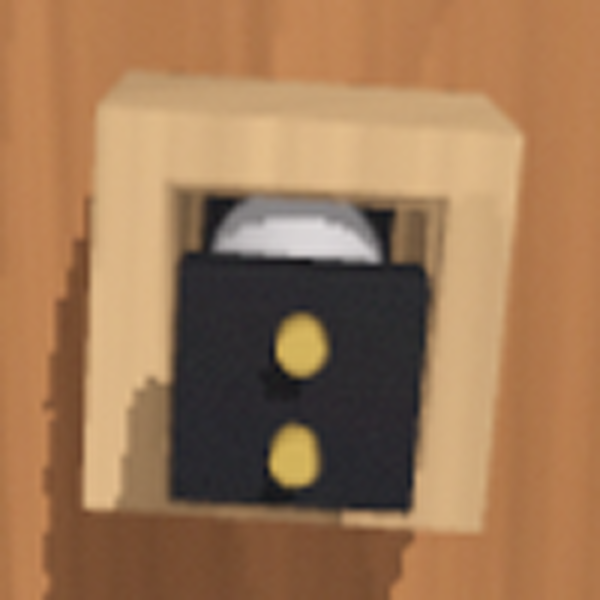

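View pics/w2m.png

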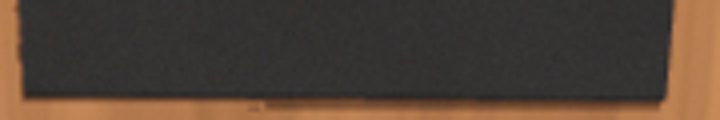

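```bash
python3 - <<'E'
from h import *
import pickle
c=pickle.load(open("w2.pkl","rb"))
A=lambda x,y:((x+.5)/6-.5+270,(y+.5)/6-.5+140)
P=np.array([onz(c,*A(*q),116) for q in [(181,254),(429,266),(412,510),(171,498)]])
print(P.round(1),P.mean(0).round(1),[np.linalg.norm(P[i]-P[(i+1)%4]).round(1) for i in range(4)])
d=P[1]+P[2]-P[0]-P[3]; print(np.degrees(np.arctan2(d[1],d[0])))
S=np.array([onz(c,*A(*q),66) for q in [(98,110),(522,137),(480,530),(84,508)]])
print(S.round(1),S.mean(0).round(1)); d=S[1]+S[2]-S[0]-S[3]; print(np.degrees(np.arctan2(d[1],d[0])))
M=lambda x,y:((x+.5)/4-.5+240,(y+.5)/4-.5)
print([onz(c,*M(*q),3).round(1) for q in [(22,95),(662,100)]])
t=viewer.get_calibration("top"); im=cv2.imread("pics/top0.png")
m=((im.max(2)<60)).astype(np.uint8); m[:, :305]=0; m[:,375:]=0; m[:170]=0; m[245:]=0
n,l,st,ce=cv2.connectedComponentsWithStats(m); i=1+st[1:,4].argmax(); print(st[i],ce[i],onz(t,*ce[i],3))
cn,_=cv2.findContours((l==i).astype(np.uint8),0,1); r=cv2.minAreaRect(cn[0]); print(r,[onz(t,*b,3).round(0) for b in cv2.boxPoints(r)])
E
```

```text
[[ 512.9 -387.5  116. ]
 [ 554.9 -389.5  116. ]
 [ 553.  -433.6  116. ]
 [ 510.4 -431.4  116. ]] [ 532.8 -410.5  116. ] [np.float64(42.0), np.float64(44.1), np.float64(42.6), np.float64(44.0)]
-2.8346809708415845
[[ 493.9 -369.6   66. ]
 [ 576.8 -374.8   66. ]
 [ 571.4 -457.2   66. ]
 [ 488.5 -452.4   66. ]] [ 532.7 -413.5   66. ]
-3.417122023780562
[array([ 441.3, -212.4,    3. ]), array([ 638.8, -213.4,    3. ])]
[ 315  176   51   61 2988] [339.92135207 205.83835341] [ 538.64273823 -128.83104458    3.        ]
((339.9195556640625, 205.87904357910156), (50.48569107055664, 59.4117317199707), 1.3639276027679443) [array([445., -45.,   3.]), array([636., -50.,   3.]), array([ 633., -213.,    3.]), array([ 441., -207.,    3.])]
```

Emit:
move_arm(moves=[[[3,0.25,0.43],0.058,0.55],[[7,0.25,0.43],0.058,0.55],[[10,0.25,0.43],0.058,0.55],[[12,0.25,0.43],0.058,0.55],[[13.1,0.25,0.43],0.058,0.55],[[13.1,0.25,0.43],0.058,0.55],[[13.1,0.25,0.43],0.058,0.55]], force=12)

```text
time_s: 3.88
ee_pos: [533.2, -412.3, 170.5]
ee_rot: [58.7, 89.9, -34.6]
force: [0.5, 0.2, -0.3]
gripper_width: 70.3
```

```bash
python3 - <<'E'
from h import *
s=status.state(); im=viewer.grab_frame("wrist")
print(s["time_s"],s["ee_pos"],s["force"],s["gripper_width"]); print(rot(s["ee_rot"]).round(3)); 
im2=viewer.grab_frame("side")
cv2.imwrite("pics/w3.png",np.vstack([im[150:400,150:490],cv2.resize(im2[220:370,230:400],(340,300))])[:,:,::-1])
E
```

```text
3.875 [ 533.15559198 -412.28308324  170.48760361] [ 0.45812385  0.24946279 -0.32633429] 70.34375387845203
[[ 0.002  0.998 -0.057]
 [-0.001 -0.057 -0.998]
 [-1.     0.002  0.001]]
```

View pics/w3.png

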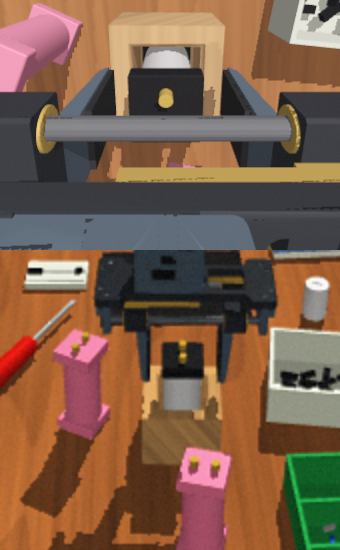

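Emit:
move_arm(moves=[[[0,0,0],0,-1],[[0,0,0],0,-1],[[0,0,0],0,-1],[[0,0,0],0,-1],[[0,0,0],0,-1],[[0,0,0],0,-1]], force=15)

```text
time_s: 4.72
ee_pos: [532.5, -412.4, 169.3]
ee_rot: [10.4, 90.0, -82.9]
force: [0.1, 0.5, 0.9]
gripper_width: 43.9
```

Emit:
move_arm(moves=[[[-1,0,0],0,-1],[[-3,0,0],0,-1],[[-5,0,0],0,-1],[[-7,0,0],0,-1],[[-9,0,0],0,-1],[[-9,0,0],0,-1],[[-9,0,0],0,-1]])

```text
time_s: 5.6
ee_pos: [532.2, -412.0, 258.4]
ee_rot: [-130.5, 89.9, 136.2]
force: [-0.4, 0.6, -2.3]
gripper_width: 43.8
```

```bash
python3 - <<'E'
from h import *
s=status.state(); im=viewer.grab_frame("wrist")
print(s["time_s"],s["ee_pos"],s["force"],s["gripper_width"]); print(rot(s["ee_rot"]).round(3)); 
im2=viewer.grab_frame("side")
cv2.imwrite("pics/w4.png",np.vstack([im[150:400,150:490],cv2.resize(im2[180:360,230:400],(340,360))])[:,:,::-1])
E
```

```text
5.6 [ 532.23202273 -412.03192024  258.37819936] [-0.38379583  0.61256277 -2.31709729] 43.8356762483726
[[-0.001  0.998 -0.058]
 [ 0.001 -0.058 -0.998]
 [-1.    -0.001 -0.001]]
```

View pics/w4.png

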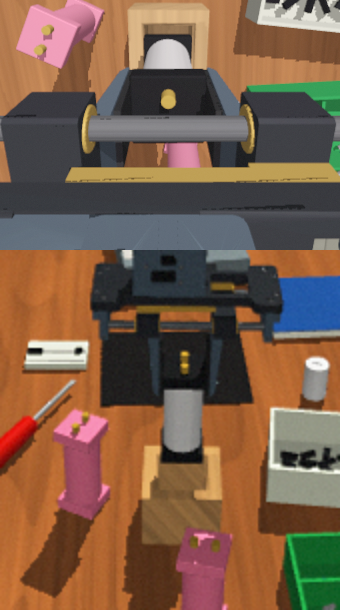

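Emit:
move_arm(moves=[[[0,0,-1.5],0,-1],[[0,-0.2,-5],-0.02,-1],[[0,-0.4,-9.5],-0.04,-1],[[0,-0.64,-14],-0.058,-1],[[0,-0.64,-18.5],-0.058,-1],[[0,-0.64,-21.3],-0.058,-1],[[0,-0.64,-22.4],-0.058,-1],[[3,-0.64,-22.4],-0.058,-1],[[6,-0.64,-22.4],-0.058,-1],[[8,-0.64,-22.4],-0.058,-1],[[8.7,-0.64,-22.4],-0.058,-1],[[8.7,-0.64,-22.4],-0.058,-1],[[8.7,-0.64,-22.4],-0.058,-1]])

```text
time_s: 7.32
ee_pos: [539.7, -188.7, 173.2]
ee_rot: [71.0, 89.9, -19.0]
force: [-0.1, -0.5, -1.8]
gripper_width: 43.7
```

```bash
python3 - <<'E'
from h import *
s=status.state(); im=viewer.grab_frame("wrist")
print(s["time_s"],s["ee_pos"],s["force"],s["gripper_width"]); print(rot(s["ee_rot"]).round(3)); 
im2=viewer.grab_frame("side")
cv2.imwrite("pics/w5.png",np.vstack([im[150:400,150:490],cv2.resize(im2[150:280,230:400],(510,390))[:,:340]])[:,:,::-1])
E
```

```text
7.325 [ 539.72567213 -188.67817263  173.21628942] [-0.09028235 -0.52299485 -1.83041807] 43.66876306029775
[[ 0.002  1.    -0.   ]
 [-0.001 -0.    -1.   ]
 [-1.     0.002  0.001]]
```

View pics/w5.png

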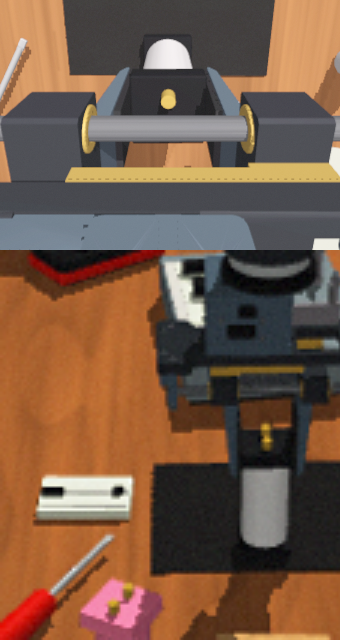

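Emit:
move_arm(moves=[[[0.3,0,0],0,-1],[[0.5,0,0],0,-1],[[0.6,0,0],0,-1],[[0.6,0,0],0,-1]])

```text
time_s: 7.92
ee_pos: [539.1, -188.3, 166.3]
ee_rot: [-138.2, 90.0, 131.8]
force: [-0.4, -0.1, -0.6]
gripper_width: 43.6
```

Emit:
move_arm(moves=[[[0.1,0,0],0,-1],[[0.1,0,0],0,-1]])

```text
time_s: 8.18
ee_pos: [539.1, -188.3, 166.3]
ee_rot: [71.3, 90.0, -18.7]
force: [-2.3, 0.5, 5.4]
gripper_width: 44.1
```

Emit:
move_arm(moves=[[[0,0,0],0,-1],[[-0.2,0,-0.9],0,-1],[[-0.25,0,-1.8],0,-1],[[-0.25,0,-2.75],0,-1],[[-0.15,0,-3.65],0,-1],[[0.05,0,-4.55],0,-1],[[0.3,0,-5.45],0,-1],[[0.3,0,-5.45],0,-1]], force=5)

```text
time_s: 9.18
ee_pos: [539.4, -133.1, 163.2]
ee_rot: [77.3, 89.9, -12.6]
force: [0.2, -0.3, 4.5]
gripper_width: 44.0
```

```bash
python3 - <<'E'
from h import *
s=status.state(); im=viewer.grab_frame("wrist")
print(s["time_s"],s["ee_pos"],s["force"],s["gripper_width"]); print(rot(s["ee_rot"]).round(3)); 
im2=viewer.grab_frame("side")
cv2.imwrite("pics/w6.png",np.vstack([im[150:400,150:490],cv2.resize(im2[150:280,230:400],(510,390))[:,:340]])[:,:,::-1])
E
```

```text
9.175 [ 539.40536421 -133.07221248  163.15170811] [ 0.1819269  -0.26917027  4.51191007] 44.0406678456724
[[ 0.001  1.     0.001]
 [-0.     0.001 -1.   ]
 [-1.     0.001  0.   ]]
```

View pics/w6.png

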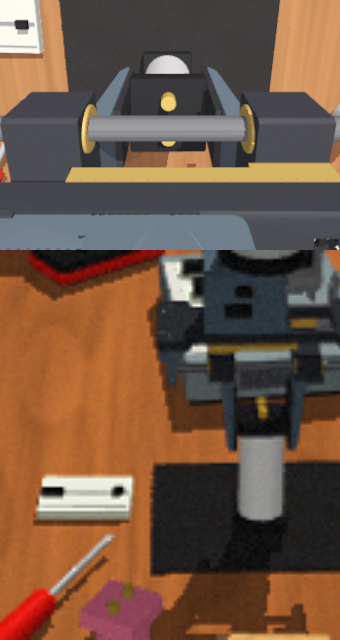

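```bash
python3 - <<'E'
from h import *
im=viewer.grab_frame("side"); w=viewer.grab_frame("wrist")
cv2.imwrite("pics/s6.png",cv2.resize(im[195:265,280:360],None,fx=8,fy=8,interpolation=cv2.INTER_CUBIC)[:,:,::-1])
cv2.imwrite("pics/w6b.png",cv2.resize(w[180:330,230:400],None,fx=4,fy=4,interpolation=cv2.INTER_CUBIC)[:,:,::-1])
c=viewer.get_calibration("side")
s=status.state()
g=s["ee_pos"]-[0,0,60]; print(g)
# predicted: tilt hypotheses, edge coordinates
for th in (0,10,20,30):
    t=np.radians(th); ax=np.array([0,np.sin(t),np.cos(t)]); n=np.array([0,np.cos(t),-np.sin(t)])
    f=g-103*ax
    print(th,"foot near lower edge",(f-22*n).round(0),proj(c,f-22*n).round(1),"far edge",(f+22*n).round(0),"near top of lower cap",proj(c,f-22*n+14*ax).round(1),"captop near",proj(c,g+7*ax-22*n).round(1),"cap bottom near",proj(c,g-7*ax-22*n).round(1))
cw=viewer.get_calibration("wrist")
for th in (0,10,20,30):
    t=np.radians(th); ax=np.array([0,np.sin(t),np.cos(t)]); n=np.array([0,np.cos(t),-np.sin(t)])
    f=g-103*ax
    print(th,"foot far edge top",proj(cw,f+22*n+14*ax).round(1),"captop far",proj(cw,g+7*ax+22*n).round(1),"stud",proj(cw,g+15*ax+10*n).round(1),proj(cw,g+15*ax-10*n).round(1))
E
```

```text
[ 539.39284149 -133.70481616  103.0089555 ]
0 foot near lower edge [ 539. -156.    0.] [317.1 243.7] far edge [ 539. -112.    0.] near top of lower cap [317.2 239.5] captop near [317.8 209.3] cap bottom near [317.7 213.9]
10 foot near lower edge [ 539. -173.    5.] [317.5 246. ] far edge [ 539. -130.   -2.] near top of lower cap [317.5 241.3] captop near [317.8 207.8] cap bottom near [317.7 212.8]
20 foot near lower edge [ 539. -190.   14.] [317.9 247.1] far edge [ 539. -148.   -1.] near top of lower cap [317.9 242. ] captop near [317.7 206.2] cap bottom near [317.8 211.5]
30 foot near lower edge [ 539. -204.   25.] [318.3 247.1] far edge [ 539. -166.    3.] near top of lower cap [318.2 241.7] captop near [317.7 204.7] cap bottom near [317.8 210.1]
0 foot far edge top [316.8 186.7] captop far [316.5 226.3] stud [316.5 252.5] [316.5 285. ]
10 foot far edge top [316.8 202.9] captop far [316.5 222.3] stud [316.5 246.8] [316.5 282.2]
20 foot far edge top [316.8 219.5] captop far [316.6 219.6] stud [316.5 241.5] [316.5 278.4]
30 foot far edge top [316.8 236.5] captop far [316.6 218.1] stud [316.5 236.7] [316.5 273.8]
```

View pics/s6.png

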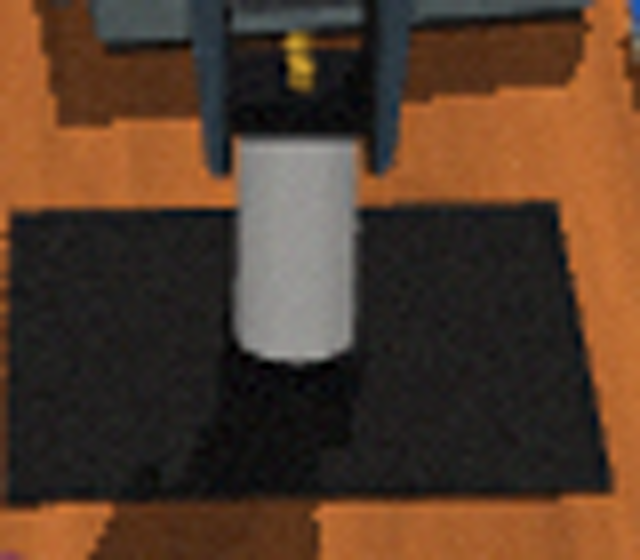

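View pics/w6b.png

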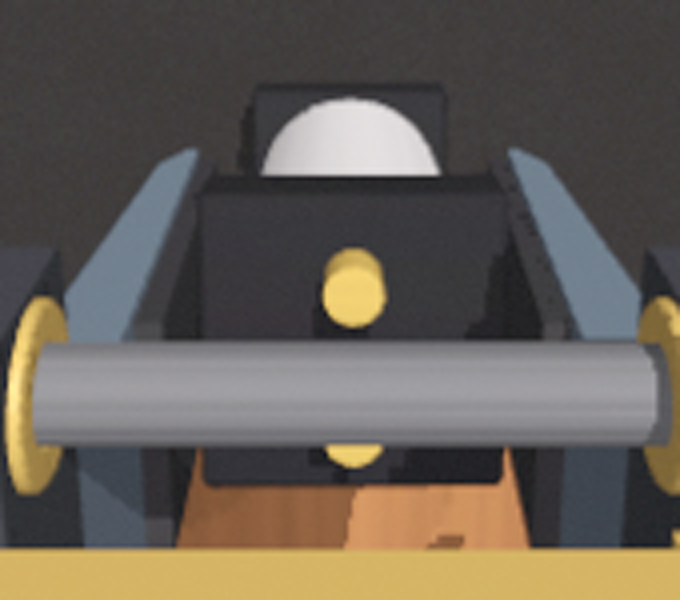

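Emit:
move_arm(moves=[[[0,0,0],0,-1],[[0,0,0],0,-1],[[-0.7,0,0],0,-1],[[-1.5,0,0],0,-1],[[-1.5,0,2],0,-1],[[-1.5,0,4.5],0,-1],[[-1.5,0,5.8],0,-1],[[-1.5,0,5.8],0,-1],[[-1.5,0,5.8],0,-1]], force=12)

```text
time_s: 10.5
ee_pos: [538.9, -191.5, 177.0]
ee_rot: [-141.5, 89.9, 128.4]
force: [-1.2, -0.7, -2.1]
gripper_width: 43.6
```

```bash
cat > look.py <<'E'
from h import *
import sys
n=sys.argv[1]
s=status.state(); cw=viewer.get_calibration("wrist"); w=viewer.grab_frame("wrist"); im=viewer.grab_frame("side")
print(round(s["time_s"],2),s["ee_pos"].round(1),s["force"].round(1),s["gripper_width"].round(1))
a=cv2.resize(im[195:265,280:360],(480,420),interpolation=cv2.INTER_CUBIC); b=cv2.resize(w[160:330,230:400],(420,420),interpolation=cv2.INTER_CUBIC)
cv2.imwrite(f"pics/{n}.png",np.hstack([a[:,60:420],b])[:,:,::-1])
g=s["ee_pos"]-[0,0,60]
for th in (0,10,20,30,40,50,60,70,80):
    t=np.radians(th); ax=np.array([0,np.sin(t),np.cos(t)]); m=np.array([0,np.cos(t),-np.sin(t)]); f=g-103*ax
    print(th,"foot far edge top",proj(cw,f+22*m+14*ax).round(1),"captop far",proj(cw,g+7*ax+22*m).round(1),"stud",proj(cw,g+15*ax+10*m).round(1),proj(cw,g+15*ax-10*m).round(1),"z edge",(f+22*m).round(0)[1:])
E
python3 look.py l1
```

```text
Traceback (most recent call last):
  File "look.py", line 5, in <module>
    print(round(s["time_s"],2),s["ee_pos"].round(1),s["force"].round(1),s["gripper_width"].round(1))
                                                                        ^^^^^^^^^^^^^^^^^^^^^^^^
AttributeError: 'float' object has no attribute 'round'
```

```bash
sed -i 's/s\["gripper_width"\].round(1)/round(s["gripper_width"],1)/' look.py; python3 look.py l1
```

```text
10.6 [ 539.1 -191.3  177.1] [ 0.2 -0.6 -1.3] 44.3
0 foot far edge top [317.1 186.8] captop far [316.7 226.4] stud [316.7 252.6] [316.7 285.1] z edge [-169.   14.]
10 foot far edge top [317.1 203.1] captop far [316.7 222.4] stud [316.7 246.9] [316.6 282.3] z edge [-187.   12.]
20 foot far edge top [317.1 219.7] captop far [316.7 219.7] stud [316.7 241.5] [316.6 278.5] z edge [-206.   13.]
30 foot far edge top [317.  236.6] captop far [316.8 218.2] stud [316.7 236.8] [316.6 273.9] z edge [-224.   17.]
40 foot far edge top [317. 254.] captop far [316.8 217.9] stud [316.7 232.9] [316.6 268.7] z edge [-241.   24.]
50 foot far edge top [317.  271.8] captop far [316.8 218.8] stud [316.7 229.8] [316.6 263. ] z edge [-256.   34.]
60 foot far edge top [317.  290.1] captop far [316.8 220.7] stud [316.7 227.7] [316.6 257. ] z edge [-269.   47.]
70 foot far edge top [316.9 308.9] captop far [316.8 223.5] stud [316.8 226.5] [316.7 251.1] z edge [-281.   61.]
80 foot far edge top [316.9 328.2] captop far [316.8 227.2] stud [316.8 226.3] [316.7 245.4] z edge [-289.   78.]
```

View pics/l1.png

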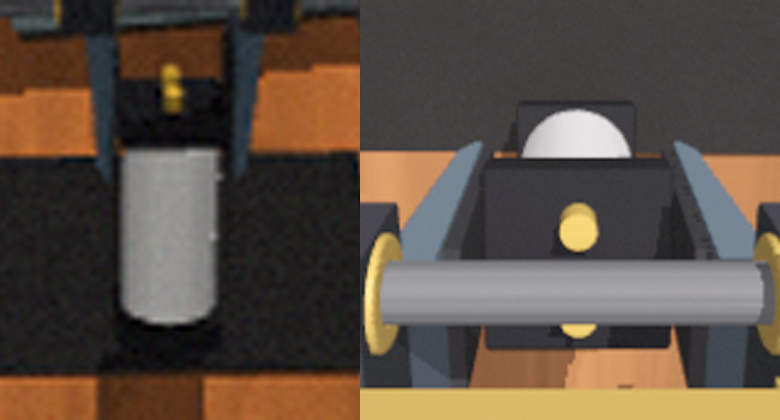

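Emit:
move_arm(moves=[[[0.7,0,0],0,-1],[[1.2,0,0],0,-1],[[1.4,0,0],0,-1],[[1.5,0,0],0,-1],[[1.5,0,0],0,-1]])

```text
time_s: 11.32
ee_pos: [538.8, -191.8, 163.0]
ee_rot: [-113.3, 90.0, 156.7]
force: [-2.1, -0.0, 4.7]
gripper_width: 43.8
```

Emit:
move_arm(moves=[[[0,0,0],0,-1],[[0.1,0,0],0,-1],[[0.1,0,-0.7],0,-1],[[0.1,0,-1.4],0,-1],[[0.1,0,-2.1],0,-1],[[0.1,0,-2.1],0,-1]], force=3)

```text
time_s: 12.08
ee_pos: [539.0, -169.9, 160.8]
ee_rot: [-135.7, 89.9, 134.3]
force: [-0.8, 0.3, -0.9]
gripper_width: 43.8
```

```bash
python3 look.py l2
```

```text
12.07 [ 539.  -169.9  160.8] [-0.8  0.3 -0.9] 43.8
0 foot far edge top [317.1 186.9] captop far [316.7 226.4] stud [316.7 252.6] [316.7 285.1] z edge [-148.   -2.]
10 foot far edge top [317.1 203.1] captop far [316.8 222.4] stud [316.7 246.9] [316.7 282.3] z edge [-166.   -4.]
20 foot far edge top [317.1 219.7] captop far [316.8 219.7] stud [316.7 241.5] [316.7 278.5] z edge [-184.   -4.]
30 foot far edge top [317.1 236.7] captop far [316.8 218.2] stud [316.7 236.8] [316.7 273.9] z edge [-202.    1.]
40 foot far edge top [317.1 254. ] captop far [316.8 217.9] stud [316.8 232.9] [316.7 268.7] z edge [-219.    8.]
50 foot far edge top [317.  271.8] captop far [316.9 218.8] stud [316.8 229.8] [316.7 262.9] z edge [-235.   18.]
60 foot far edge top [317.  290.1] captop far [316.9 220.7] stud [316.8 227.7] [316.7 257. ] z edge [-248.   30.]
70 foot far edge top [317.  308.9] captop far [316.9 223.5] stud [316.8 226.5] [316.7 251.1] z edge [-259.   45.]
80 foot far edge top [316.9 328.2] captop far [316.9 227.2] stud [316.8 226.3] [316.7 245.4] z edge [-267.   61.]
```

View pics/l2.png

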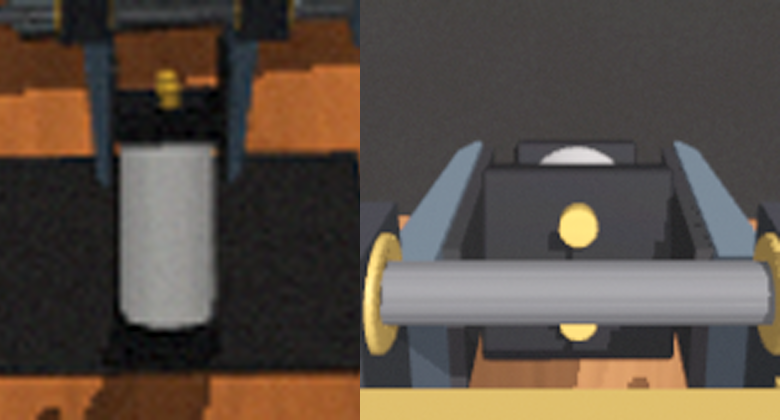

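Emit:
move_arm(moves=[[[0.15,0,0],0,-1],[[0.25,0,-1.0],0,-1],[[0.5,0,-2.0],0,-1],[[0.85,0,-3.0],0,-1],[[1.3,0,-3.9],0,-1],[[1.85,0,-4.8],0,-1],[[1.85,0,-4.8],0,-1]])

```text
time_s: 13.05
ee_pos: [538.9, -121.8, 142.1]
ee_rot: [-130.2, 89.9, 139.8]
force: [-0.7, 0.6, -0.2]
gripper_width: 44.1
```

```bash
python3 look.py l3
```

```text
13.05 [ 538.9 -121.8  142.1] [-0.7  0.6 -0.2] 44.1
0 foot far edge top [317.2 186.9] captop far [316.8 226.4] stud [316.7 252.7] [316.7 285.2] z edge [-100.  -21.]
10 foot far edge top [317.2 203.1] captop far [316.8 222.5] stud [316.7 246.9] [316.7 282.3] z edge [-118.  -23.]
20 foot far edge top [317.2 219.7] captop far [316.8 219.7] stud [316.8 241.6] [316.7 278.6] z edge [-136.  -22.]
30 foot far edge top [317.2 236.7] captop far [316.9 218.2] stud [316.8 236.9] [316.7 274. ] z edge [-154.  -18.]
40 foot far edge top [317.1 254.1] captop far [316.9 218. ] stud [316.8 232.9] [316.7 268.7] z edge [-171.  -11.]
50 foot far edge top [317.1 271.9] captop far [316.9 218.8] stud [316.8 229.9] [316.7 263. ] z edge [-187.   -1.]
60 foot far edge top [317.1 290.2] captop far [316.9 220.7] stud [316.8 227.7] [316.7 257. ] z edge [-200.   12.]
70 foot far edge top [317.  308.9] captop far [316.9 223.6] stud [316.9 226.6] [316.7 251.1] z edge [-211.   26.]
80 foot far edge top [317.  328.3] captop far [316.9 227.2] stud [316.9 226.3] [316.7 245.5] z edge [-219.   43.]
```

View pics/l3.png

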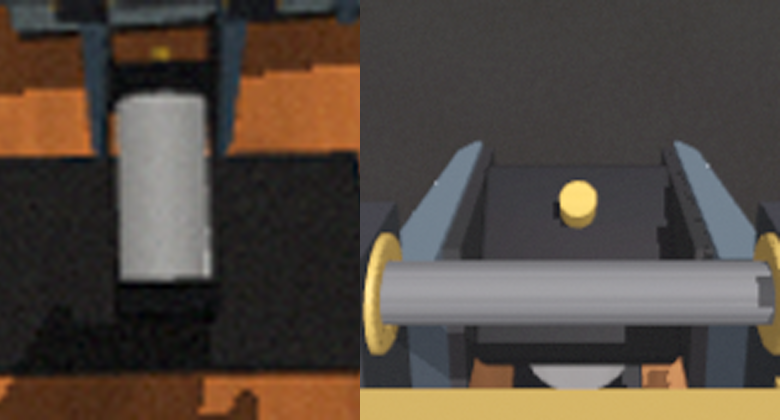

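Emit:
move_arm(moves=[[[0.64,0,-0.8],0,-1],[[1.36,0,-1.55],0,-1],[[2.15,0,-2.2],0,-1],[[3.0,0,-2.8],0,-1],[[3.9,0,-3.25],0,-1],[[4.8,0,-3.65],0,-1],[[5.4,0,-3.85],0,-1],[[5.7,0,-3.95],0,-1],[[5.7,0,-3.95],0,-1]])

```text
time_s: 14.28
ee_pos: [539.1, -83.5, 85.5]
ee_rot: [-85.0, 90.0, -175.0]
force: [-0.5, 0.0, -0.8]
gripper_width: 44.2
```

```bash
python3 look.py l4
```

```text
14.28 [539.1 -83.5  85.5] [-0.5  0.  -0.8] 44.2
0 foot far edge top [317.1 186.8] captop far [316.7 226.4] stud [316.7 252.6] [316.7 285.1] z edge [-61. -78.]
10 foot far edge top [317.1 203. ] captop far [316.7 222.4] stud [316.7 246.8] [316.7 282.3] z edge [-80. -80.]
20 foot far edge top [317.1 219.6] captop far [316.7 219.6] stud [316.7 241.5] [316.7 278.5] z edge [-98. -79.]
30 foot far edge top [317.1 236.6] captop far [316.8 218.2] stud [316.7 236.8] [316.6 273.9] z edge [-116.  -75.]
40 foot far edge top [317.1 253.9] captop far [316.8 217.9] stud [316.7 232.9] [316.6 268.6] z edge [-133.  -68.]
50 foot far edge top [317.1 271.7] captop far [316.8 218.7] stud [316.7 229.8] [316.6 262.9] z edge [-148.  -58.]
60 foot far edge top [317. 290.] captop far [316.8 220.6] stud [316.7 227.7] [316.7 257. ] z edge [-162.  -45.]
70 foot far edge top [317.  308.8] captop far [316.8 223.5] stud [316.8 226.5] [316.7 251.1] z edge [-173.  -30.]
80 foot far edge top [317.  328.1] captop far [316.9 227.1] stud [316.8 226.2] [316.7 245.4] z edge [-181.  -14.]
```

View pics/l4.png

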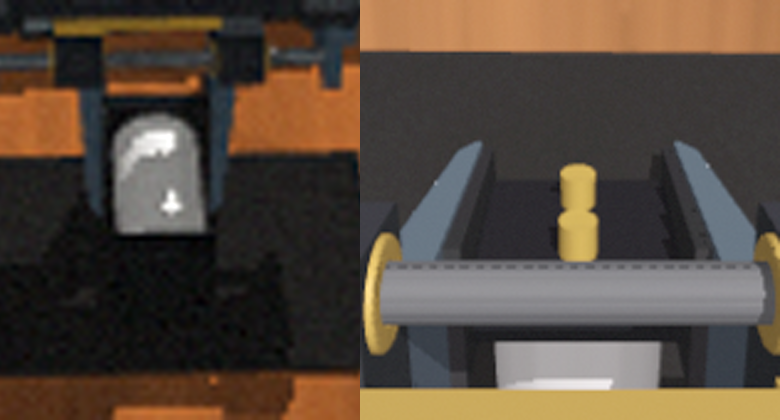

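Emit:
move_arm(moves=[[[0,0,0],0,0.1],[[0,0,0],0,0.2],[[0,0,0],0,0.6],[[0,0,0],0,0.6],[[0,0,0],0,0.6],[[-3,0,0],0,0.6],[[-8,0,1.5],0,0.6],[[-13,0,4.5],0,0.6],[[-16,0,5],0,0.6],[[-16,0,5],0,0.6],[[-16,0,5],0,0.6]])

```text
time_s: 15.75
ee_pos: [538.4, -132.9, 244.5]
ee_rot: [-110.5, 89.9, 159.6]
force: [0.5, 0.4, 0.7]
gripper_width: 72.7
```

```bash
python3 - <<'E'
from h import *
import pickle
s=status.state(); c=viewer.get_calibration("wrist"); im=viewer.grab_frame("wrist")
print(s["time_s"],s["ee_pos"],s["gripper_width"]); print(c["eye"],c["rotation"])
cv2.imwrite("pics/w7.png",im[:,:,::-1]); pickle.dump(c,open("w7.pkl","wb"))
E
```

```text
15.75 [ 538.41805189 -132.90336942  244.45068672] 72.70986391990303
[539.11347558 -54.61351195 335.40968567] [1.64064889e+02 9.69929416e-02 3.21120938e-02]
```

View pics/w7.png

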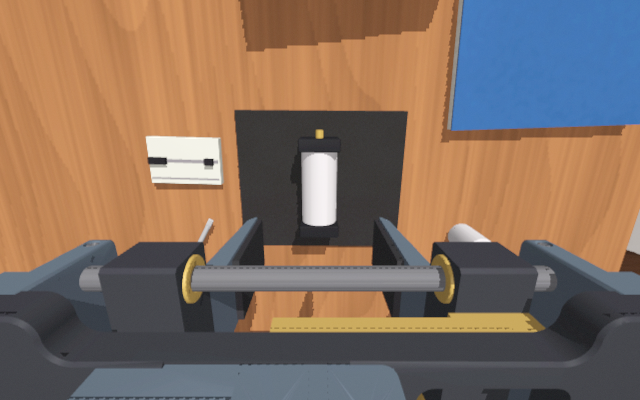

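```bash
python3 - <<'E'
from h import *
im=cv2.imread("pics/w7.png")
cv2.imwrite("pics/w7a.png",cv2.resize(im[120:250,260:380],None,fx=5,fy=4.6,interpolation=cv2.INTER_CUBIC))
g=im.astype(float).max(2)
import pickle; c=pickle.load(open("w7.pkl","rb"))
for r in range(155,222,8):
    row=im[r,290:350].min(1); x=np.where(row>120)[0]; print(r,x.min()+290,x.max()+290, [onz(c,(x.min()+x.max())/2+290,r,23+2).round(1)[:2]])
E
```

```text
155 302 336 [array([540., -91.])]
163 302 336 [array([540. , -99.9])]
171 302 336 [array([ 540., -109.])]
179 302 336 [array([ 540.1, -118.2])]
187 302 336 [array([ 540.1, -127.6])]
195 302 336 [array([ 540.1, -137.1])]
203 302 336 [array([ 540.1, -146.8])]
211 302 335 [array([ 539.5, -156.6])]
219 303 335 [array([ 540.1, -166.6])]
```

View pics/w7a.png

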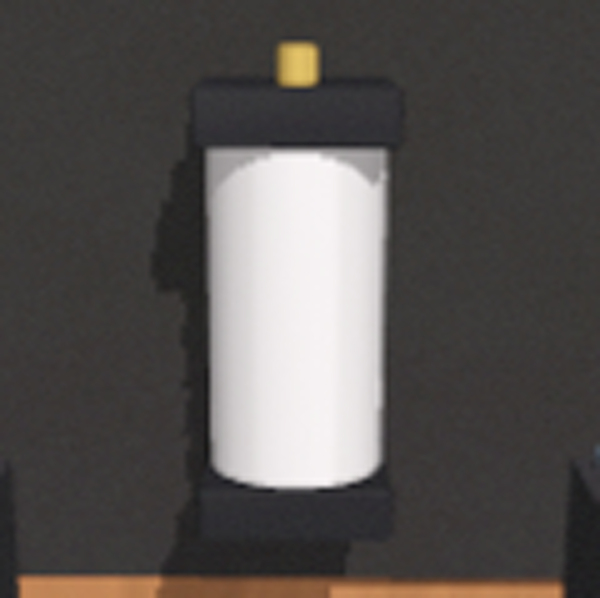

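```bash
python3 - <<'E'
from h import *
import pickle; c=pickle.load(open("w7.pkl","rb"))
for r,z in [(120+43/4.6-.4,45),(120+82/4.6-.4,47),(120+88/4.6-.4,47),(120+148/4.6-.4,47),(120+487/4.6-.4,45),(120+538/4.6-.4,47),(120+538/4.6-.4,3),(120+576/4.6-.4,3)]: print(round(r,1),z,onz(c,319,r,z).round(1))
E
```

```text
128.9 45 [539.9 -62.4  45. ]
137.4 47 [539.9 -70.7  47. ]
138.7 47 [539.9 -72.   47. ]
151.8 47 [539.9 -85.1  47. ]
225.5 45 [ 540.1 -167.1   45. ]
236.6 47 [ 540.1 -179.6   47. ]
236.6 3 [ 540.3 -198.7    3. ]
244.8 3 [ 540.3 -210.4    3. ]
```

Emit:
move_arm(moves=[[[3,0.1,-0.83],0,0.6],[[8,0.1,-0.83],0,0.6],[[12.5,0.1,-0.83],0,0.6],[[15,0.1,-0.83],0,0.6],[[15.9,0.1,-0.83],0,0.6],[[15.9,0.1,-0.83],0,0.6],[[15.9,0.1,-0.83],0,0.6],[[15.9,0.1,-0.83],0,-1],[[15.9,0.1,-0.83],0,-1],[[15.9,0.1,-0.83],0,-1],[[15.9,0.1,-0.83],0,-1],[[15.9,0.1,-0.83],0,-1],[[15.9,0.1,-0.83],0,-1]], force=20)

```text
time_s: 17.42
ee_pos: [540.0, -125.0, 86.9]
ee_rot: [-108.7, 90.0, 161.3]
force: [-1.1, 0.6, 2.7]
gripper_width: 39.7
```

Emit:
move_arm(moves=[[[-0.5,0,0],0,-1],[[-2.5,0,0],0,-1],[[-6,0,0],0,-1],[[-10,0.6,-2],-0.02,-1],[[-14,1.8,-6],-0.05,-1],[[-17,3.2,-11],-0.08,-1],[[-18.5,4.7,-16],-0.109,-1],[[-18.5,5.7,-20.5],-0.109,-1],[[-18.5,6,-22.5],-0.109,-1],[[-18.5,6,-22.5],-0.109,-1],[[-18.5,6,-22.5],-0.109,-1],[[-18.5,6,-22.5],-0.109,-1]])

```text
time_s: 18.92
ee_pos: [600.0, 98.5, 271.6]
ee_rot: [-52.2, 90.0, -136.0]
force: [-0.4, -0.1, -1.9]
gripper_width: 39.9
```

```bash
python3 - <<'E'
from h import *
import pickle
s=status.state(); c=viewer.get_calibration("wrist"); im=viewer.grab_frame("wrist")
print(s["time_s"],s["ee_pos"],s["gripper_width"],s["force"]); print(c["eye"],c["rotation"]); print(rot(s["ee_rot"]).round(4))
cv2.imwrite("pics/w8.png",im[:,:,::-1]); pickle.dump(c,open("w8.pkl","wb"))
cv2.imwrite("pics/w8a.png",cv2.resize(im[0:160,220:420],None,fx=4,fy=3.7,interpolation=cv2.INTER_CUBIC)[:,:,::-1])
E
```

```text
18.925 [599.96207992  98.53944089 271.64734391] 39.90801189684364 [-0.43536551 -0.07005407 -1.91018627]
[592.15634454 176.50527815 362.53292372] [ 1.63993957e+02 -1.04189296e-02  6.16951226e+00]
[[-4.000e-04  9.942e-01  1.071e-01]
 [-4.000e-04  1.071e-01 -9.942e-01]
 [-1.000e+00 -5.000e-04  4.000e-04]]
```

View pics/w8.png

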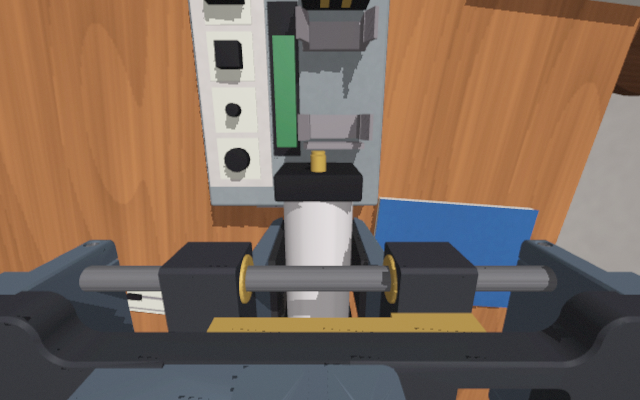

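View pics/w8a.png

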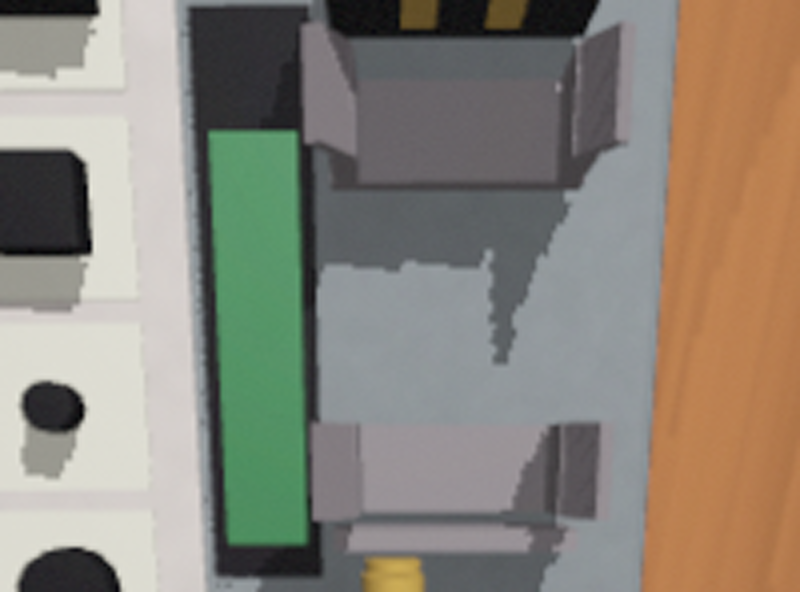

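```bash
python3 - <<'E'
from h import *
import pickle
c=pickle.load(open("w8.pkl","rb"))
A=lambda x,y:((x+.5)/4-.5+220,(y+.5)/3.7-.5)
yaw=np.radians(6.2); X=np.array([np.cos(yaw),np.sin(yaw)]);Y=np.array([-X[1],X[0]])
C=np.array([605.2,215.4])
def L(n,q,z):
    p=onz(c,*A(*q),z)[:2]; print(n,p.round(1),"rel cradle x,y",((p-C)@X).round(1),((p-C)@Y).round(1))
L("far floor TL",(357,80),60);L("far floor TR",(560,80),60);L("far floor BL",(357,186),60);L("far floor BR",(558,186),60)
L("near floor TL",(360,423),60);L("near floor TR",(556,423),60);L("near floor BL",(361,514),60);L("near BR",(556,514),60)
L("far flare TL",(301,22),98);L("far flare TR",(634,22),98);L("far flare BL",(308,142),98);L("far BR",(626,142),98)
L("near flare TL",(311,423),98);L("near flare TR",(612,424),98);L("near flare BL",(315,520),98);L("near flare BR",(604,518),98)
L("block face top",(335,36),60);L("lip L",(347,550),74);L("lip R",(528,550),74);L("lip far",(349,525),74)
w=pickle.load(open("w8.pkl","rb")); s=np.array([599.96,98.54,271.65])
E
```

```text
far floor TL [573.9 266.7] rel cradle x,y -25.6 54.3
far floor TR [622.3 271.9] rel cradle x,y 23.1 54.3
far floor BL [576.4 242. ] rel cradle x,y -25.8 29.6
far floor BR [625.5 247.4] rel cradle x,y 23.6 29.6
near floor TL [583.1 182.3] rel cradle x,y -25.6 -30.6
near floor TR [633.9 187.8] rel cradle x,y 25.5 -30.6
near floor BL [585.8 157.3] rel cradle x,y -25.5 -55.6
near BR [637.6 162.9] rel cradle x,y 26.5 -55.7
far flare TL [563.6 265.4] rel cradle x,y -36.0 54.2
far flare TR [632.  272.8] rel cradle x,y 32.9 54.2
far flare BL [567.1 241.8] rel cradle x,y -35.1 30.3
far BR [634.3 249. ] rel cradle x,y 32.6 30.3
near flare TL [573.1 180.3] rel cradle x,y -35.7 -31.4
near flare TR [641.4 187.5] rel cradle x,y 33.0 -31.7
near flare BL [576.1 157.1] rel cradle x,y -35.3 -54.8
near flare BR [643.2 164.9] rel cradle x,y 32.3 -54.4
block face top [567.7 276. ] rel cradle x,y -30.7 64.2
lip L [583.5 148.1] rel cradle x,y -28.8 -64.6
lip R [629.8 153.1] rel cradle x,y 17.7 -64.6
lip far [583.4 154.9] rel cradle x,y -28.2 -57.8
```

```bash
python3 - <<'E'
from h import *
import pickle
c=pickle.load(open("w8.pkl","rb")); im=cv2.imread("pics/w8.png")
cv2.imwrite("pics/w8c.png",cv2.resize(im[140:240,260:380],None,fx=6,fy=5.5,interpolation=cv2.INTER_CUBIC))
yaw=np.radians(6.15); X=np.array([np.cos(yaw),np.sin(yaw)]);Y=np.array([-X[1],X[0]])
T=np.array([599.96,98.54])
for n,q,z in [("studtip",(318.5,151),225),("cap top L",(277,165),233.6),("cap top R",(361,165),233.6),("can L r215",(286,215),211.6),("can R r215",(351.5,215),211.6)]:
    p=onz(c,*q,z)[:2]; print(n,p.round(1),((p-T)@X).round(1),((p-T)@Y).round(1))
for r in (210,225,240):
    row=im[r,270:370].min(1).astype(int); print(r,[int(x) for x in row[8:24]],[int(x) for x in row[74:90]])
E
```

```text
studtip [594.1 162.3] 1.0 64.0
cap top L [575.4 154.7] -18.4 58.4
cap top R [614.4 158.9] 20.8 58.4
can L r215 [579.6 122.6] -17.6 26.1
can R r215 [617.1 126.7] 20.1 26.1
210 [48, 46, 42, 47, 46, 60, 114, 126, 128, 131, 132, 135, 137, 137, 150, 157] [149, 137, 134, 132, 131, 129, 128, 172, 125, 60, 51, 49, 46, 48, 49, 48]
225 [70, 61, 45, 32, 27, 28, 90, 122, 134, 143, 152, 158, 163, 169, 173, 176] [207, 205, 203, 201, 198, 192, 187, 159, 89, 43, 45, 45, 69, 85, 88, 87]
240 [45, 44, 45, 38, 33, 30, 51, 112, 130, 139, 149, 156, 161, 166, 170, 174] [207, 205, 202, 199, 195, 151, 123, 78, 33, 26, 27, 42, 46, 44, 38, 36]
```

View pics/w8c.png

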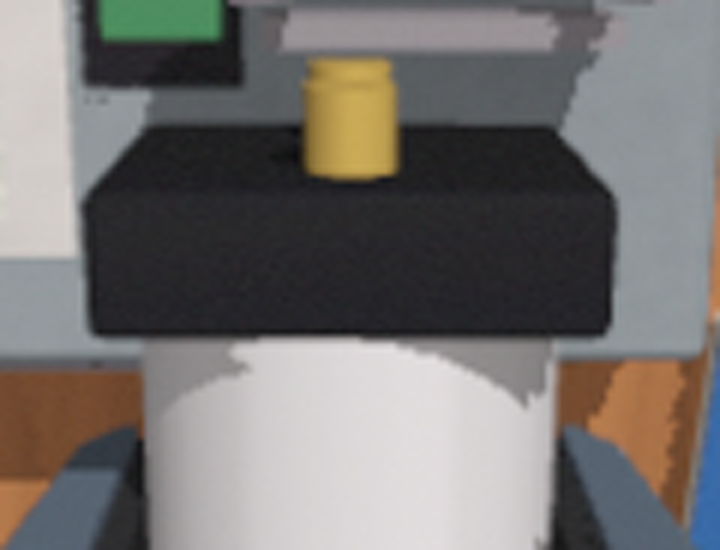

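Emit:
move_arm(moves=[[[0,0.3,-1.5],0,-1],[[0,0.7,-5],0,-1],[[0,1.3,-9],0,-1],[[0,1.55,-11],0,-1],[[0,1.55,-11.52],0,-1],[[0,1.55,-11.52],0,-1],[[2,1.55,-11.52],0,-1],[[5,1.55,-11.52],0,-1],[[7.5,1.55,-11.52],0,-1],[[8.5,1.55,-11.52],0,-1],[[8.5,1.55,-11.52],0,-1],[[8.5,1.55,-11.52],0,-1]])

```text
time_s: 20.48
ee_pos: [603.7, 216.1, 188.1]
ee_rot: [102.0, 89.9, 18.3]
force: [0.2, 0.5, -1.1]
gripper_width: 39.6
```

```bash
python3 - <<'E'
from h import *
import pickle
s=status.state(); c=viewer.get_calibration("wrist"); im=viewer.grab_frame("wrist"); im2=viewer.grab_frame("side"); s2=status.state()
print(s["time_s"],s["ee_pos"],s2["ee_pos"],s["force"]); print(c["eye"],c["rotation"]); print(rot(s["ee_rot"]).round(4))
cv2.imwrite("pics/w9.png",im[:,:,::-1]); pickle.dump(c,open("w9.pkl","wb"))
cv2.imwrite("pics/s9.png",cv2.resize(im2[110:210,260:370],None,fx=6,fy=6,interpolation=cv2.INTER_CUBIC)[:,:,::-1])
E
```

```text
20.475 [603.74826425 216.07700785 188.06282534] [603.60375979 216.22505749 188.04062019] [ 0.17129106  0.50234468 -1.09074824]
[595.57472467 293.91114784 279.00361906] [164.04329076  -0.17175995   6.24481031]
[[ 2.300e-03  9.941e-01  1.084e-01]
 [ 8.000e-04  1.084e-01 -9.941e-01]
 [-1.000e+00  2.400e-03 -5.000e-04]]
```

View pics/w9.png

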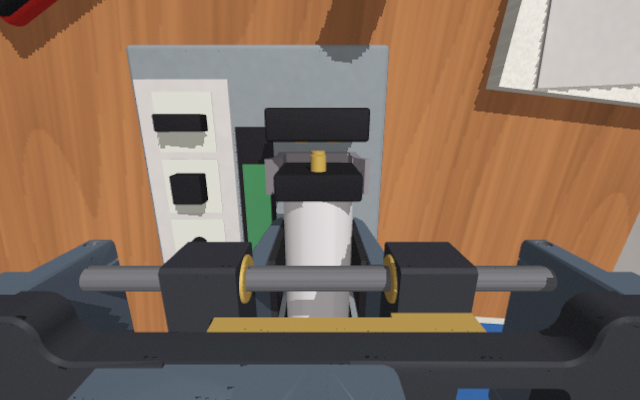

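View pics/s9.png

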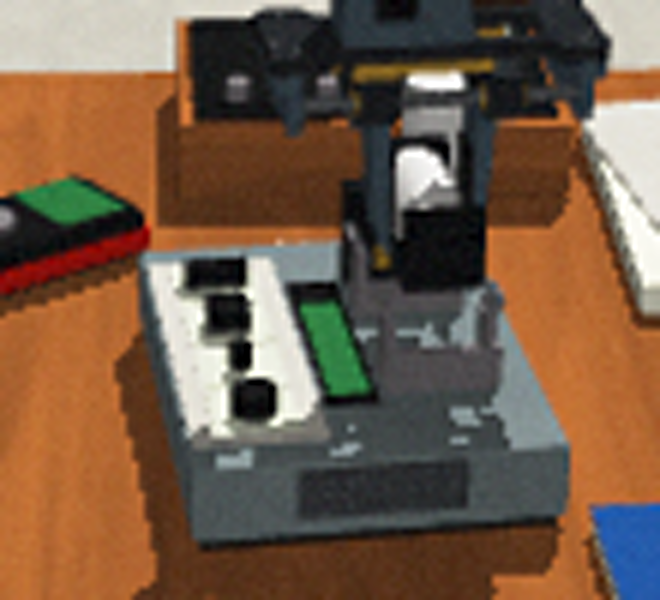

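```bash
python3 - <<'E'
from h import *
import pickle
c=pickle.load(open("w9.pkl","rb")); im=cv2.imread("pics/w9.png")
cv2.imwrite("pics/w9a.png",cv2.resize(im[95:205,250:385],None,fx=5.5,fy=5,interpolation=cv2.INTER_CUBIC))
yaw=np.radians(6.2); X=np.array([np.cos(yaw),np.sin(yaw)]);Y=np.array([-X[1],X[0]])
T=np.array([603.7,216.1])
for n,q,z in [("blk TL",(265.5,108.5),110),("blk TR",(369,108.5),110),("blk BL",(265.5,140),110),("blk BR",(369,140),110),("studtip",(318.5,151),137),("sad flare L",(266,155),98),("sad flare R",(366.5,155),98),("sad L low",(266,192),98),("sad R low",(364.5,192),98)]:
    p=onz(c,*q,z)[:2]; print(n,p.round(1),((p-T)@X).round(1),((p-T)@Y).round(1))
E
```

```text
blk TL [565.2 297.5] -29.4 85.1
blk TR [624.9 304.1] 30.6 85.2
blk BL [566.3 279.7] -30.4 67.2
blk BR [627.7 286.4] 31.5 67.3
studtip [598.  279.4] 1.1 63.5
sad flare L [565.  269.2] -32.7 56.9
sad flare R [629.9 276.2] 32.6 57.0
sad L low [566.5 244.4] -34.0 32.2
sad R low [632.5 251.6] 32.4 32.2
```

View pics/w9a.png

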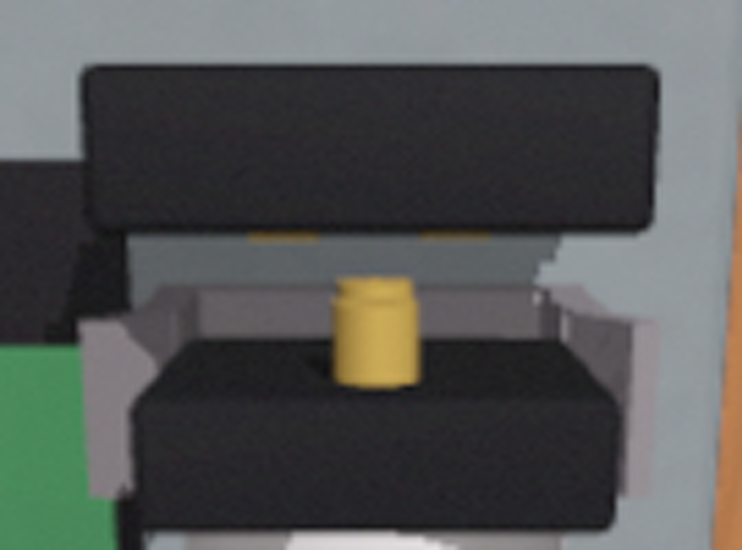

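Emit:
move_arm(moves=[[[0.5,-0.1,0.05],0,-1],[[1.5,-0.1,0.05],0,-1],[[2.3,-0.1,0.05],0,-1],[[3.0,-0.1,0.05],0,-1],[[3.5,-0.1,0.05],0,-1],[[3.9,-0.1,0.05],0,-1],[[3.9,-0.1,0.05],0,-1]])

```text
time_s: 21.45
ee_pos: [602.0, 215.6, 147.5]
ee_rot: [-83.5, 90.0, -167.3]
force: [-0.2, 0.4, -1.2]
gripper_width: 39.5
```

```bash
python3 - <<'E'
from h import *
s=status.state(); im=viewer.grab_frame("wrist"); im2=viewer.grab_frame("side")
print(s["time_s"],s["ee_pos"],s["force"],s["torque"].round(2))
a=cv2.resize(im[95:205,250:385],None,fx=3,fy=3,interpolation=cv2.INTER_CUBIC); b=cv2.resize(im2[110:210,260:370],None,fx=3.3,fy=3.3,interpolation=cv2.INTER_CUBIC)
cv2.imwrite("pics/w10.png",np.hstack([a[:330,:],b[:330]])[:,:,::-1])
E
```

```text
21.45 [601.99018964 215.55610517 147.45513555] [-0.18411471  0.44369427 -1.17889702] [-0.01  0.04 -0.  ]
```

View pics/w10.png

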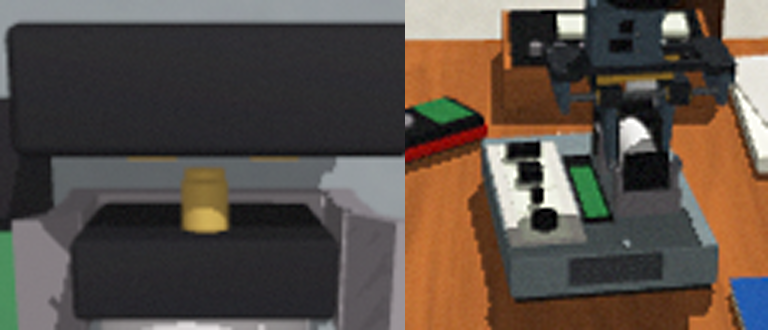

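Emit:
move_arm(moves=[[[0.1,0,0],0,-1],[[0.2,0,0],0,-1],[[0.3,0,0],0,-1],[[0.3,0,0],0,-1]])

```text
time_s: 22.05
ee_pos: [602.0, 215.6, 144.6]
ee_rot: [-95.1, 90.0, -178.8]
force: [-0.1, 0.2, -2.1]
gripper_width: 39.7
```

Emit:
move_arm(moves=[[[0.06,0,0],0,-1],[[0.12,0,0],0,-1],[[0.18,0,0],0,-1],[[0.18,0,0],0,-1]])

```text
time_s: 22.55
ee_pos: [602.1, 215.6, 143.9]
ee_rot: [109.9, 90.0, 26.1]
force: [-2.4, -0.3, 5.6]
gripper_width: 39.9
```

Emit:
move_arm(moves=[[[-0.05,0,0],0,-0.1],[[-0.05,0,0],0,0],[[-0.05,0,0],0,0.3],[[-0.05,0,0],0,0.5],[[-0.05,0,0],0,0.5],[[-0.05,0,0],0,0.5],[[-2,0,0],0,0.5],[[-5,0,0],0,0.5],[[-9,0,0],0,0.5],[[-12,0,0],0,0.5],[[-12,0,0],0,0.5],[[-12,0,2],0,0.5],[[-12,0,6],0,0.5],[[-12,0,8],0,0.5],[[-12,0,8],0,0.5],[[-12,0,8],0,0.5]])

```text
time_s: 24.55
ee_pos: [610.7, 136.4, 262.5]
ee_rot: [-136.0, 89.9, 140.3]
force: [0.0, 0.2, 0.5]
gripper_width: 68.3
```

```bash
python3 - <<'E'
from h import *
import pickle
s=status.state(); c=viewer.get_calibration("wrist"); im=viewer.grab_frame("wrist"); im2=viewer.grab_frame("side")
print(s["time_s"],s["ee_pos"],s["force"]); print(rot(s["ee_rot"]).round(4),c["eye"])
pickle.dump(c,open("w11.pkl","wb")); cv2.imwrite("pics/w11.png",im[:,:,::-1])
a=cv2.resize(im[0:240,190:430],None,fx=2,fy=2,interpolation=cv2.INTER_CUBIC); b=cv2.resize(im2[120:210,270:360],None,fx=5,fy=5,interpolation=cv2.INTER_CUBIC)
cv2.imwrite("pics/w11a.png",a[:,:,::-1]);cv2.imwrite("pics/s11.png",b[:,:,::-1])
E
```

```text
24.55 [610.6914101  136.44649722 262.5139291 ] [0.01374465 0.24298677 0.49998543]
[[-8.000e-04  9.941e-01  1.086e-01]
 [ 6.000e-04  1.086e-01 -9.941e-01]
 [-1.000e+00 -7.000e-04 -7.000e-04]] [602.79202754 214.31415111 353.48243679]
```

View pics/w11a.png

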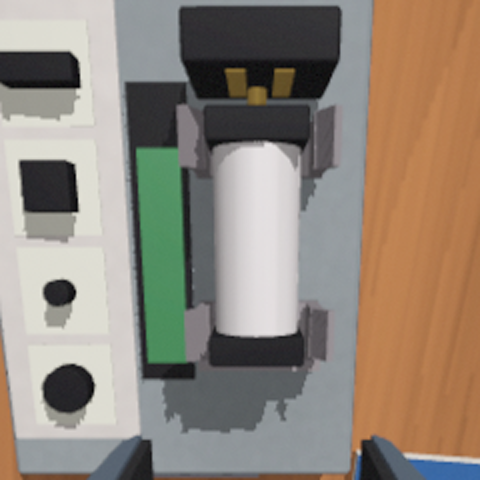

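View pics/s11.png

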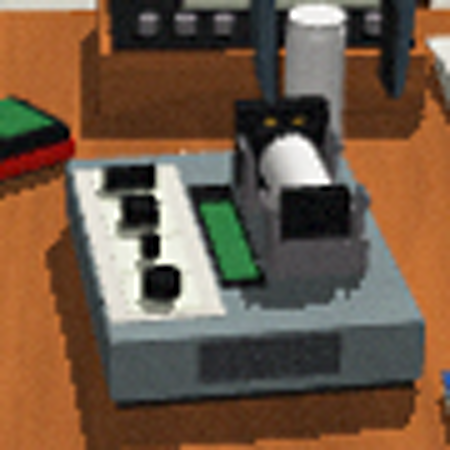

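```bash
python3 - <<'E'
from h import *
import pickle
c=pickle.load(open("w11.pkl","rb")); im=cv2.imread("pics/w11.png")
cv2.imwrite("pics/w11b.png",cv2.resize(im[10:220,170:260],None,fx=5,fy=2.8,interpolation=cv2.INTER_CUBIC))
yaw=np.radians(6.2); X=np.array([np.cos(yaw),np.sin(yaw)]);Y=np.array([-X[1],X[0]])
C=np.array([605.2,215.4])-1.3*X-.5*Y
for n,q,z in [("cap top far",(190+257/2,107/2),104),("can start",(190+257/2,146/2),102),("foot near edge top",(190+257/2,334/2),104),("foot bottom edge",(190+257/2,366/2),104),("foot low?",(190+257/2,366/2),60),("stud tip top",(190+257/2,88/2),96)]:
    p=onz(c,*q,z)[:2]; print(n,p.round(1),((p-C)@X).round(1),((p-C)@Y).round(1))
m=(im[:,:,:].max(2)<75).astype(np.uint8); m[:, :170]=0; m[:,245:]=0; m[215:]=0
n,l,st,ce=cv2.connectedComponentsWithStats(m)
for i in range(1,n):
    if st[i,4]>60:
        p=onz(c,*ce[i],67); print(st[i],ce[i].round(1),p.round(1),((p[:2]-C)@X+45).round(1),((p[:2]-C)@Y).round(1))
E
```

```text
cap top far [597.6 266.9] -0.7 52.5
can start [599.2 252.7] -0.6 38.2
foot near edge top [607.8 174.5] -0.5 -40.4
foot bottom edge [609.5 159.8] -0.5 -55.2
foot low? [610.6 150.2] -0.3 -64.9
stud tip top [596.7 275.6] -0.7 61.3
[188  26  42  18 716] [208.5  34.5] [494.7 279.3  67. ] -56.7 76.0
[200  81  29  25 670] [214.1  93. ] [500.2 229.2  67. ] -56.6 25.6
[212 140  16  13 162] [219.4 146. ] [505.9 179.1  67. ] -56.4 -24.9
[212 182  25  24 467] [223.9 193.8] [511.2 129.   67. ] -56.5 -75.3
```

View pics/w11b.png

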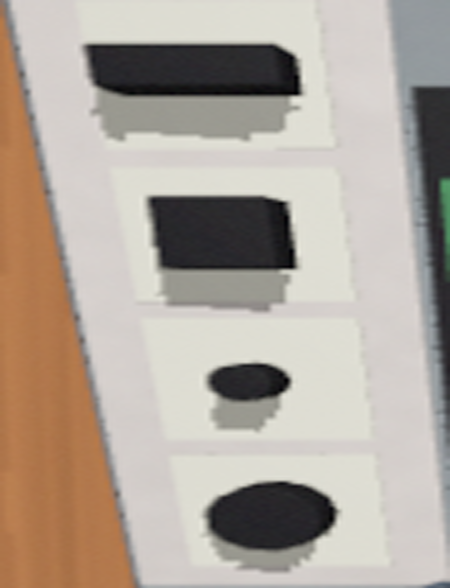

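Emit:
move_arm(moves=[[[0,-3,0],0,-1],[[0,-8,-0.1],0,-1],[[0,-10.4,-0.15],0,-1],[[3,-10.4,-0.15],0,-1],[[7,-10.4,-0.15],0,-1],[[10,-10.4,-0.15],0,-1],[[11,-10.4,-0.15],0,-1],[[11,-10.4,-0.15],0,-1],[[11,-10.4,-0.15],0,-1]])

```text
time_s: 25.78
ee_pos: [508.1, 126.6, 154.2]
ee_rot: [99.0, 89.8, 15.2]
force: [-0.2, -0.1, 0.9]
gripper_width: 0.2
```

```bash
python3 - <<'E'
from h import *
s=status.state(); im=viewer.grab_frame("wrist"); im2=viewer.grab_frame("side")
print(s["time_s"],s["ee_pos"],s["force"],s["gripper_width"])
b=cv2.resize(im2[110:210,260:370],None,fx=5,fy=5,interpolation=cv2.INTER_CUBIC)
cv2.imwrite("pics/w12.png",im[:,:,::-1]);cv2.imwrite("pics/s12.png",b[:,:,::-1])
E
```

```text
25.775 [508.09110622 126.63770947 154.20449696] [-0.17164078 -0.08117915  0.87459649] 0.20691580857081227
```

View pics/w12.png

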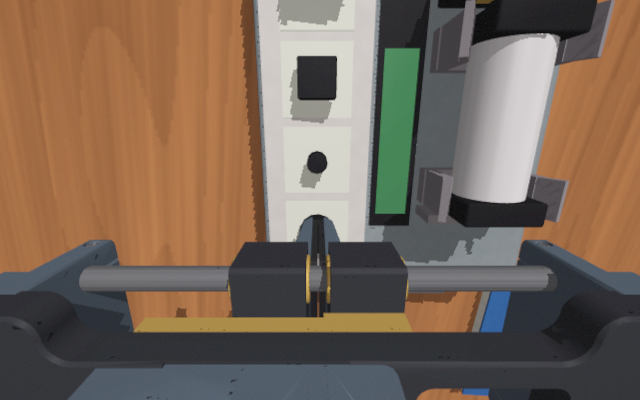

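View pics/s12.png

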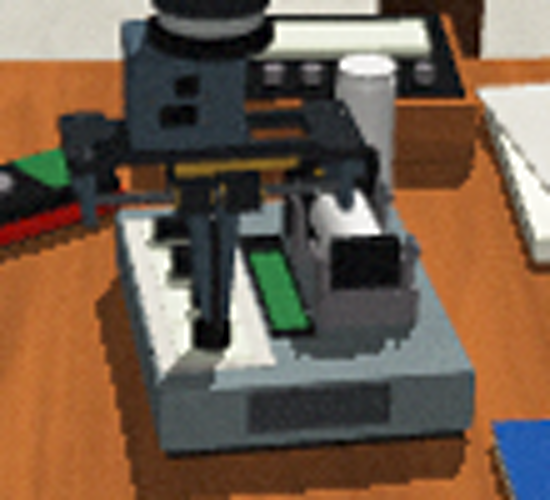

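Emit:
move_arm(moves=[[[0.6,0,0],0,-1],[[1.0,0,0],0,-1],[[1.3,0,0],0,-1],[[1.5,0,0],0,-1],[[1.6,0,0],0,-1],[[1.6,0,0],0,-1]])

```text
time_s: 26.62
ee_pos: [507.3, 126.2, 138.3]
ee_rot: [97.8, 90.0, 14.1]
force: [-1.7, -0.7, 12.7]
gripper_width: 0.1
```

Emit:
move_arm(moves=[[[0.1,0,0],0,-1],[[0.1,0,0],0,-1]])

```text
time_s: 26.88
ee_pos: [507.3, 126.2, 138.1]
ee_rot: [95.5, 89.9, 11.7]
force: [-5.0, -1.2, 17.1]
gripper_width: 0.7
```

```bash
python3 - <<'E'
from h import *
s=status.state(); print(s["time_s"],s["ee_pos"],s["force"])
im2=viewer.grab_frame("side")
b=cv2.resize(im2[110:210,260:370],None,fx=5,fy=5,interpolation=cv2.INTER_CUBIC)
cv2.imwrite("pics/s13.png",b[:,:,::-1])
E
```

```text
26.875 [507.30175605 126.20432771 138.14962647] [-5.01907095 -1.220471   17.09636119]
```

View pics/s13.png

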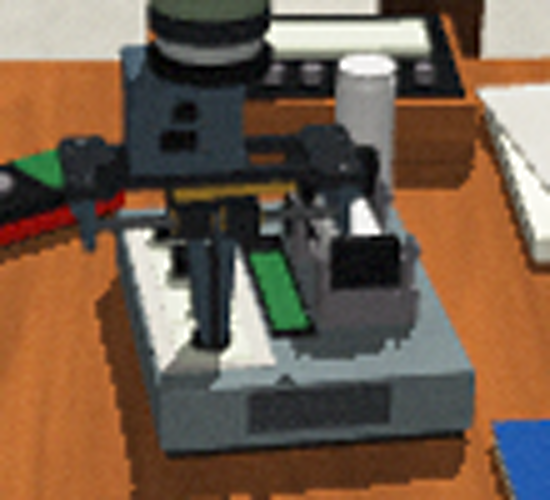

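Emit:
move_arm(moves=[[[-1,0,0],0,-1],[[-2.5,0,0],0,-1],[[-4,0,0],0,-1],[[-4,0,0],0,-1],[[-4,0,-4],0,-1],[[-4,0,-9],0,-1],[[-4,0,-13.5],0,-1],[[-4,-0.03,-15.6],0,-1],[[-4,-0.03,-15.6],0,-1],[[-2.5,-0.03,-15.6],0,-1],[[-1.6,-0.03,-15.6],0,-1],[[-1.6,-0.03,-15.6],0,-1]])

```text
time_s: 28.42
ee_pos: [489.6, 280.0, 150.6]
ee_rot: [-65.9, 89.8, -149.7]
force: [0.1, 0.4, 0.3]
gripper_width: 0.5
```

```bash
python3 - <<'E'
from h import *
s=status.state(); im=viewer.grab_frame("wrist"); im2=viewer.grab_frame("side"); t=viewer.grab_frame("top")
print(s["time_s"],s["ee_pos"],s["force"],s["gripper_width"])
a=cv2.resize(im[100:300,180:460],None,fx=1.4,fy=1.4); b=cv2.resize(im2[110:210,260:370],None,fx=3.5,fy=3.5,interpolation=cv2.INTER_CUBIC)
h=280
cv2.imwrite("pics/s14.png",np.hstack([a[:h],b[:h]])[:,:,::-1])
E
```

```text
28.425 [489.55221313 279.95289314 150.64909494] [0.14914668 0.40837664 0.32651891] 0.5422086276843753
```

View pics/s14.png

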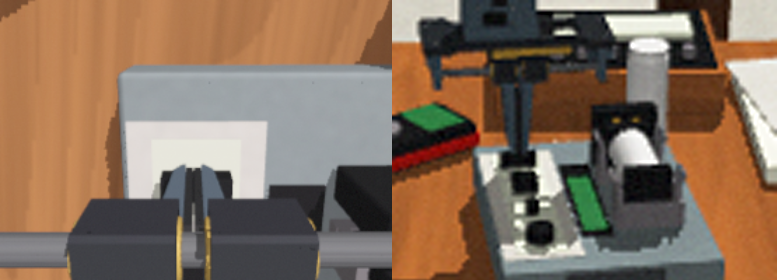

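Emit:
move_arm(moves=[[[0.4,0,-0.1],0,-1],[[0.8,0,-0.1],0,-1],[[1.1,0,-0.1],0,-1],[[1.3,0,-0.1],0,-1],[[1.4,0,-0.1],0,-1],[[1.4,0,-0.1],0,-1]])

```text
time_s: 29.32
ee_pos: [490.0, 282.4, 138.5]
ee_rot: [123.6, 90.0, 39.8]
force: [-0.7, -0.5, 5.9]
gripper_width: 0.5
```

Emit:
move_arm(moves=[[[0.1,0,0],0,-1],[[0.2,0,0],0,-1],[[0.2,0,0],0,-1]])

```text
time_s: 29.7
ee_pos: [490.0, 282.4, 138.2]
ee_rot: [117.7, 89.9, 34.0]
force: [-3.2, -1.9, 15.9]
gripper_width: 0.3
```

Emit:
move_arm(moves=[[[-1,0,0],0,-1],[[-2.5,0,0],0,-1],[[-3.5,0,0],0,-1],[[-3.5,0,0],0,-1],[[-3.5,0,2.5],0,-1],[[-3.5,0,4.5],0,-1],[[-3.5,0,5.3],0,-1],[[-3.5,0,5.3],0,-1],[[-2,0,5.3],0,-1],[[-1.5,0,5.3],0,-1],[[-1.5,0,5.3],0,-1]])

```text
time_s: 31.08
ee_pos: [495.2, 229.8, 150.0]
ee_rot: [-76.0, 89.9, -159.8]
force: [0.0, -0.7, 0.6]
gripper_width: 0.5
```

```bash
python3 - <<'E'
from h import *
s=status.state(); im=viewer.grab_frame("wrist"); im2=viewer.grab_frame("side")
print(s["time_s"],s["ee_pos"],s["force"],s["gripper_width"])
a=cv2.resize(im[100:300,180:460],None,fx=1.4,fy=1.4); b=cv2.resize(im2[110:210,260:370],None,fx=3.5,fy=3.5,interpolation=cv2.INTER_CUBIC)
h=280
cv2.imwrite("pics/s15.png",np.hstack([a[:h],b[:h]])[:,:,::-1])
E
```

```text
31.075 [495.17033741 229.77668315 149.99325228] [ 0.00497308 -0.71827058  0.56488231] 0.4721155334925315
```

View pics/s15.png

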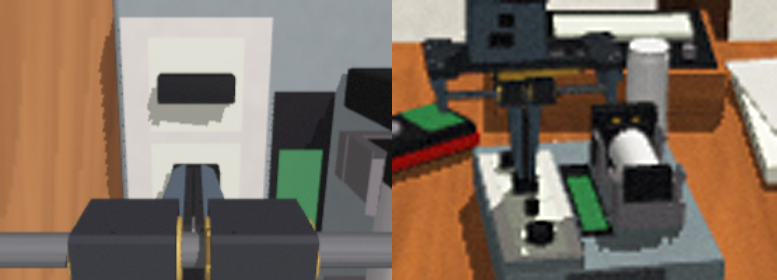

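The picture shows the fingers centred over the square key (column about 197 in the crop), with the bar key back up.

Emit:
move_arm(moves=[[[0.4,0,0],0,-1],[[0.8,0,0],0,-1],[[1.1,0,0],0,-1],[[1.3,0,0],0,-1],[[1.45,0,0],0,-1],[[1.55,0,0],0,-1],[[1.55,0,0],0,-1]])

```text
time_s: 32.05
ee_pos: [495.8, 229.7, 138.1]
ee_rot: [112.4, 89.9, 28.7]
force: [-4.3, -1.6, 19.1]
gripper_width: 0.8
```

Bottomed at the same height and with more force than the spring. Now I lift clear.

Emit:
move_arm(moves=[[[-1,0,0],0,-1],[[-3,0,0],0,-1],[[-6,0,0],0,-1],[[-11,0,0],0,-1],[[-14,0,3],0,-1],[[-14,0,9],0,-1],[[-14,1,12],0,-1],[[-14,1,12],0,-1],[[-14,1,12],0,-1]])

```text
time_s: 33.17
ee_pos: [518.3, 111.8, 275.1]
ee_rot: [-118.8, 89.9, 157.4]
force: [0.9, -0.3, -0.1]
gripper_width: 0.8
```

```bash
python3 - <<'E'
from h import *
s=status.state(); im=viewer.grab_frame("wrist"); im2=viewer.grab_frame("side")
print(s["time_s"],s["ee_pos"],s["force"],s["gripper_width"])
cv2.imwrite("pics/w16.png",im[:,:,::-1]); cv2.imwrite("pics/s16.png",im2[:,:,::-1])
E
```

```text
33.175 [518.29609537 111.79910525 275.0540341 ] [ 0.89591291 -0.251599   -0.089417  ] 0.7970958373113903
```

View pics/w16.png

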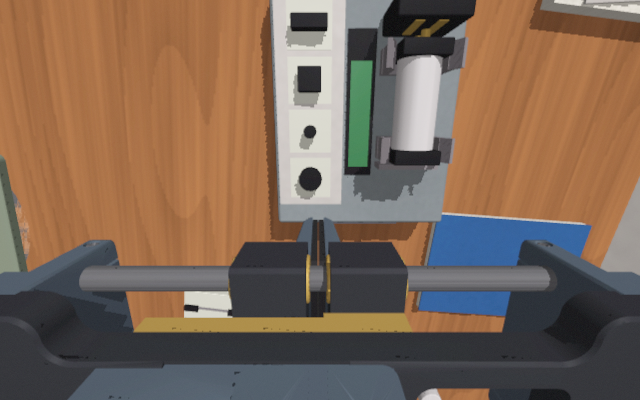

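View pics/s16.png

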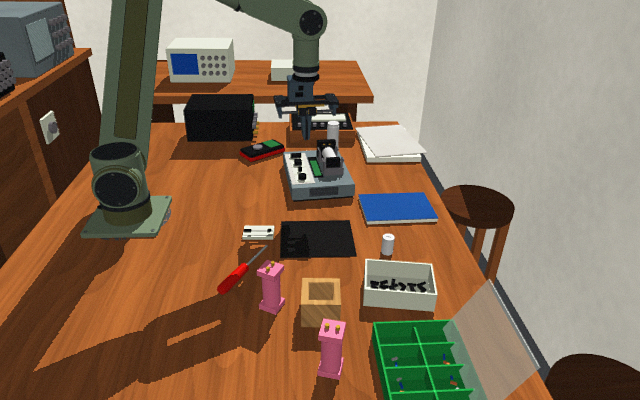

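The capacitor is still in the cradle with its studs towards the block. All the keys are back up and the bystanders have not moved.

```bash
python3 -c "
from workcell import env; print(env.job_done())"
```

```text
the job is handed in; nothing more can be done
None
```

The job is handed in, at about 33 s on the clock. The capacitor is in the cradle on its side, studs towards the contact block. I let it go, then pressed the large round, bar and square keys in that order, one at a time.

**How it went**
- I took the capacitor by its top cap and lifted it out of the stand. On the mat I tipped it onto its side, letting it turn in a light grip.
- The first tilt, at 5 N grip, made the foot slide about 35 mm across the mat. I lifted it slightly, set it back and repeated the tilt at 3 N, which worked.
- I then gripped it by the middle and lowered it into the saddles. It touched at about 6 N before I released it.

**Last checks**
- **Keys:** each one stopped at the same tool height, 138.1 to 138.2 mm, with 16 to 19 N against the 5 N spring. That means all three were fully down. The last wrist picture shows all the keys up; I never pressed the small round key.
- **Capacitor:** after release it measured within 1–2 mm of the cradle centre, with the stud end just clear of the contact block. It still looked seated after the last key.
- **Other things on the bench:** they look unmoved in the last side picture.

**Disagreements**
- **Studs:** the two studs lie one above the other, while the contact block's two brass strips are side by side. The task did not ask for a particular roll, so I left it.
- **Wrist camera:** it read about 1 mm to one side and 1–2 % small. I allowed for this when placing the capacitor and pressing the keys.

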